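Stack the fastener cases on the rail carrier and chock it

TASK

Slide the carrier along its rail until it clicks into the yellow loading detent, and there stack all the closed cases on its cork pad in one square, flush column: the black case with the orange lid first, centred on the pad with its long side along the rail, then every fastener case, in any order, lids up and long sides the same way. Then slide the loaded carrier by its red fin until it clicks into the green stowing detent, with the column still standing square, and stand the chock upright in the rail's channel close behind the carrier's fin end, with no more than a finger's breadth (about 20 mm) between them, so that it cannot roll back. Leave the other things on the bench alone.

Things in the scene. Friction and masses are not known exactly. Their poses are not given: they have to be found in the camera images.
- socket_case: black closed case with an orange lid, a plain box 96 long (its own x) x 64 wide (y) x 40 high, about 0.45 kg. Origin: centre of the underside; z up through the lid. It goes at the bottom of the column. It starts flat on the bench, in the row of cases between the robot and the rail.
- fastener_case1: closed fastener case, red: a plain box 84 long (its own x) x 58 wide (y) x 34 high, about 0.16 kg. Origin: centre of the underside; z up through the lid. Starts flat in the row of cases on the bench between the robot and the rail; may be absent from a given run.
- fastener_case2: closed fastener case, blue: a plain box 84 long (its own x) x 58 wide (y) x 34 high, about 0.16 kg. Origin: centre of the underside; z up through the lid. Starts flat in the row of cases on the bench between the robot and the rail; may be absent from a given run.
- fastener_case3: closed fastener case, yellow: a plain box 84 long (its own x) x 58 wide (y) x 34 high, about 0.16 kg. Origin: centre of the underside; z up through the lid. Starts flat in the row of cases on the bench between the robot and the rail; may be absent from a given run.
- fastener_case4: closed fastener case, grey with a white lid: a plain box 84 long (its own x) x 58 wide (y) x 34 high, about 0.16 kg. Origin: centre of the underside; z up through the lid. Starts flat in the row of cases on the bench between the robot and the rail; may be absent from a given run.
- fastener_case5: closed fastener case, green: a plain box 84 long (its own x) x 58 wide (y) x 34 high, about 0.16 kg. Origin: centre of the underside; z up through the lid. Starts flat in the row of cases on the bench between the robot and the rail; may be absent from a given run.
- chock: loose stop chock: a black rubber foot 52 (own x) x 56 (own y), 24 high, with an upright orange grip 24 thick (x) x 56 long (y) above it, 70 high over all, 0.35 kg. Origin: centre of the underside. Starts upright on the bench.
- carrier (a joint): travel of the aluminium carrier along its rail, in m; grows as the carrier slides to the pad's own -y (roughly to the robot's right, -y). It stands between 0 and 0.04 at the start, 0.13 in the yellow (loading) detent, 0.26 in the green (stowing) detent; end stops at 0 and 0.29. It stays where it is left (about 1 N of friction); a sprung ball clicks into each detent, needs some 5 N to cross, and pulls the carrier in only over the last 5 mm or so.
- pad (a point): centre of the top face of the cork pad on the carrier, 90 (own x, across the rail) x 112 (own y, along the rail), 42 mm above the bench. It moves with the carrier; z up. The carrier's deck around it is 4 mm lower, 104 wide; it ends 58 mm from this point on the -y side and 154 mm on the +y side, where the red fin stands. A small red pointer on the carrier's robot-side edge marks this centre.
- fin_top (a point): centre of the top of the red fin on the carrier by which it is moved: an upright plate 14 thick (across the rail, pad x), 34 long (along the rail, pad y), standing 52 above the deck, its top 90 mm above the bench, its middle 125 mm from the pad's centre towards pad +y. Axes as the pad's. It can be pinched from above across its thickness, or pushed.
- load_mark (a point): where the pad's centre stands when the carrier is in the yellow loading detent; yellow tabs beside the rail, either side, mark it.
- stow_mark (a point): where the pad's centre stands when the carrier is in the green stowing detent; green tabs beside the rail, either side, mark it. The rail is 110 wide and 550 long, closed at both ends; between its two aluminium bars runs an open channel 66 wide, its floor 8 mm and the bars' tops 24 mm above the bench, in which the chock's foot fits.
- screw_jar: bystander, not to be disturbed: a glass screw jar with a steel cap, 64 across, 85 tall. Sizes in mm; origin as its resting underside's centre.
- tape_measure: bystander, not to be disturbed: a yellow and black tape measure standing up, 70 x 36, 66 tall. Sizes in mm; origin as its resting underside's centre.
- spray_can: bystander, not to be disturbed: a blue spray can, 64 across, 190 tall. Sizes in mm; origin as its resting underside's centre.
- screwdriver: bystander, not to be disturbed: a screwdriver lying flat beyond the rail. Sizes in mm; origin as its resting underside's centre.
- wrench: bystander, not to be disturbed: a wrench lying flat to the robot's left of the cases. Sizes in mm; origin as its resting underside's centre.
- paint_tub: bystander, not to be disturbed: an open white plastic tub, 90 across, 90 tall. Sizes in mm; origin as its resting underside's centre.

How it is judged:
By the outcome, as a careful person would: the job done as asked, in the order asked, and still so for the second after the job is handed in, with the robot touching nothing.
Of fastener_case1, fastener_case2, fastener_case3, fastener_case4, fastener_case5 only 3 to 5 are there at a start; the rules pass over those that are not, and their reading is None.
At some moment in a run one of chock may be knocked a few centimetres aside while the robot is not near it.
Once in a run the grip may slacken for a moment while it holds something.
It also fails if it takes over 210 s, if anything falls off the work surface, if the arm or the gripper's body presses on something with over 40 N, if the wrist force passes 120 N, or if a joint passes its speed limit or range.

ROBOT

A 7-joint arm with a two-finger parallel gripper is mounted at the origin on the work surface. World frame = base frame: x ahead of the robot, y to its left, z up, the work surface at z = 0. Lengths are in m, angles in rad, forces in N, time in s.
With the tool pointing down it reaches from about 0.425 to 0.925 m from the base axis. Payload 6.8 kg.
Tool frame: the origin (TCP) lies at the very end of the fingers, on their centre line; the grasp point (between the pads) lies 19 mm behind it; z points along the fingers, y is the line along which they close (so a half turn about z gives the same grasp; the last joint's range is limited). The gripper opens to 85 mm and grips with 20 to 120 N. Pads are 22 mm wide; open, the fingers measure 114 mm over their backs; the gripper's body (76 mm by 85 mm) begins 54 mm behind the grasp point. The pads swing forward as they close: fully open they stand 13 mm farther back than shut.
Start: joints at [-1.411, 0.477, 0.022, 1.555, -0.011, 1.109, -0.083], TCP at [0.179, 0.651, 0.231] pointing down, gripper open.
Joint ranges: [-2.96, 2.96], [-0.34, 2.1], [-1.41, 1.46], [0.24, 2.44], [-1.37, 4.51], [0.17, 1.92], [-2.96, 2.96]. Speed limits (rad/s): [2.39, 2.39, 3.14, 3.14, 3.14, 3.14, 3.14].

INTERFACE

Orientations are given as a unit quaternion [w, x, y, z].
In Python, from station import get_obs, read_camera, hand_in gives the robot as it stands.
- The arm moves only by the tool arm_command, never from a script. Its argument "commands" is one flat list of numbers, 7 for each row, row after row: the shift along the tool's x, y, z in m, then the turn, a rotation vector about the tool's x, y, z in degrees, then the opening, from 0 (shut) to 1 (fully open). In form: [tx, ty, tz, rx, ry, rz, fingers, tx, ty, tz, rx, ry, rz, fingers, ...]. A call has 1 to 8 rows; each row is the pose to reach, as a shift and turn from the pose commanded when the call began, along the tool's axes at that moment; what a row does not reach only later rows make up. A row lasts 1/10 s, in which the tool goes at most 50 mm and 8.59 degrees, less where a joint would pass 70% of its speed; a pose out of reach is approached as far as the arm can. A call with a gripper value outside its range is refused whole. The fingers move at their own pace and stop on an object; "force" is the grip in N (left out, the last holds). Time passes only in rows, so rows that repeat a pose let the fingers close. It gives the time, the measured TCP pose, the force, the opening and the grip force at its end, in the units of the state.
- get_obs(): the state, without advancing time (a new reading comes with each control period).
- read_camera(name): name is "scene" or "top" or "wrist"; returns a dict with "img" (480x640x3 uint8, red, green, blue), "camera_matrix" (3x3 intrinsics, pixels), "k1" (the pictures are not rectified: a ray, as slopes to the right and down, at radius r is drawn at 1 + k1 r^2 times it, then the intrinsics apply), "pose" (4x4, takes a point from camera to world coordinates). Camera axes: x right, y down, z forward; pixel columns grow to the right and rows downward; lengths in m; the calibration is good to about 2 mm. A picture is of the moment at which its call begins. There is no depth.
- hand_in(): hands the job in; it is judged then, once.
The state is a dict: "t": time; "q": joint angles; "joint_vel": joint speeds; "joint_torque": joint torques, N m; "eef_pos": TCP position; "tool_rot": TCP orientation; "contact_force": force on the tool from outside, world axes, zero at the start; "torque": the same for the moment, N m; "gripper_width": opening from 0.0 (shut) to 1.0 (fully open); "grasp_force": force on a finger pad.
Only numpy, scipy, OpenCV 4.12 (cv2) and the standard library are available. Lean on these libraries where they do the work, as an engineer would, in place of code of your own. Each camera call takes 0.05 s, during which the arm holds its last target. There are 200 camera calls.

## Working session

There is one attempt and no reset: what is moved stays moved. The work goes in short steps, Python scripts to look and compute and a tool call to move; the robot and the scene stay as the last step left them, time stands still between calls to the robot, and variables do not carry over. Pictures are saved under pics/ and viewed, at most 14 in all, crops included, and the job is handed in when it is done.

Besides the shell and the picture viewer there is one more tool, called after "Emit:" by a JSON object that holds its "api" and its "payload". arm_command: Moves the arm, as the interface text tells. Its arguments: {"type":"object","properties":{"commands":{"type":"array","items":{"type":"number"}},"force":{"type":"number"}},"required":["commands"]}

```bash
ls; mkdir -p pics; cat > h.py <<'E'
import numpy as np, cv2
from station import get_obs, read_camera, hand_in
from scipy.spatial.transform import Rotation as R
def snap(n,f=None):
    c=read_camera(n)
    if f: cv2.imwrite('pics/'+f,c['img'][:,:,::-1])
    return c
def ray(c,uv):
    K=np.array(c['camera_matrix']);p=(np.atleast_2d(uv).astype(float)-K[:2,2])/[K[0,0],K[1,1]]
    s=p.copy()
    for _ in range(20): s=p/(1+c['k1']*(s**2).sum(1,keepdims=True))
    d=np.c_[s,np.ones(len(s))]; P=np.array(c['pose']); return P[:3,3],d@P[:3,:3].T
def onz(c,uv,z):
    o,d=ray(c,uv); return o+d*((z-o[2])/d[:,2])[:,None]
def proj(c,X):
    P=np.array(c['pose']);K=np.array(c['camera_matrix']);q=(np.atleast_2d(X)-P[:3,3])@P[:3,:3];s=q[:,:2]/q[:,2:]
    s=s*(1+c['k1']*(s**2).sum(1,keepdims=True)); return s*[K[0,0],K[1,1]]+K[:2,2]
def meet(c1,u1,c2,u2):
    A=np.zeros((3,3));b=np.zeros(3)
    for c,u in((c1,u1),(c2,u2)):
        o,d=ray(c,u);d=d[0]/np.linalg.norm(d[0]);M=np.eye(3)-np.outer(d,d);A+=M;b+=M@o
    return np.linalg.solve(A,b)
E
python3 - <<'E'
from h import *
np.set_printoptions(precision=3,suppress=True)
for n in('scene','top','wrist'):
    c=snap(n,n+'0.png');print(n,c['camera_matrix'],c['k1'],c['pose'])
o=get_obs();print(o['eef_pos'],o['tool_rot'],o['gripper_width'])
E
```

```text
pics
scene [[526.605   0.    317.12 ]
 [  0.    526.605 252.28 ]
 [  0.      0.      1.   ]] -0.02407708541877066 [[-0.783  0.478 -0.398  1.124]
 [ 0.622  0.614 -0.486  0.704]
 [ 0.012 -0.628 -0.778  1.167]
 [ 0.     0.     0.     1.   ]]
top [[535.973   0.    314.206]
 [  0.    535.973 246.543]
 [  0.      0.      1.   ]] -0.015492053178880093 [[-0.056 -0.977  0.207  0.287]
 [-0.998  0.054 -0.017  0.038]
 [ 0.006 -0.208 -0.978  1.328]
 [ 0.     0.     0.     1.   ]]
wrist [[425.941   0.    320.821]
 [  0.    425.941 231.056]
 [  0.      0.      1.   ]] -0.013648714183648865 [[ 0.264  0.917  0.3    0.101]
 [ 0.965 -0.25  -0.085  0.673]
 [-0.003  0.312 -0.95   0.372]
 [ 0.     0.     0.     1.   ]]
[0.178 0.651 0.231] [-0.     0.133  0.991 -0.001] 0.9968125584458399
```

View pics/top0.png

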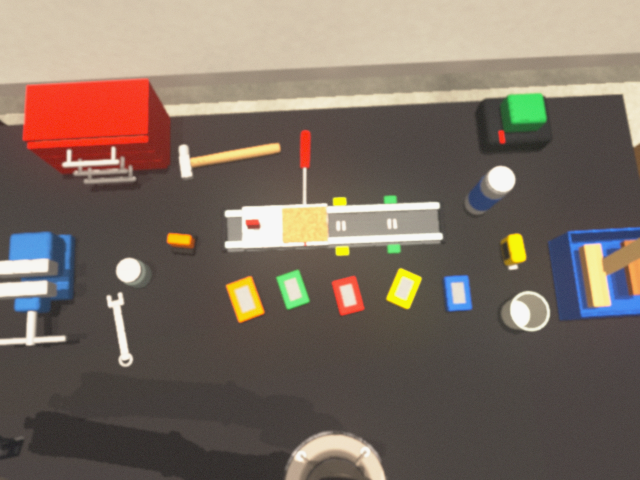

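View pics/scene0.png

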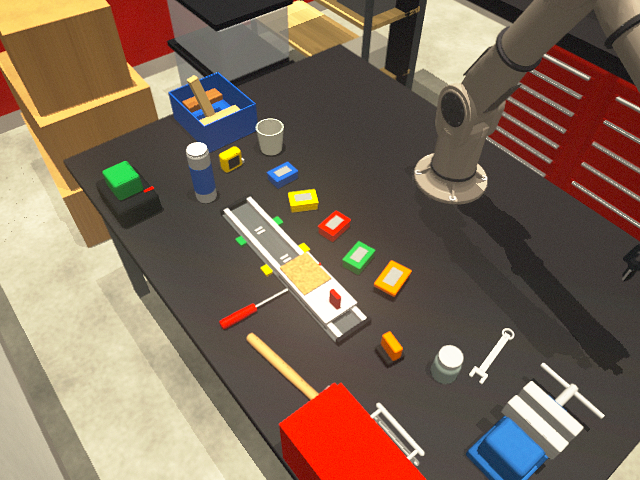

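The top view shows the cases in a row: orange lid (245,299), green (293,289), red (348,295), yellow (404,288) and blue (457,293). The pad is at (305,225), the fin at (252,223), and the chock at (180,242). The yellow tabs are near (341,226) and the green tabs near (391,223). There is no grey case, so there are four fastener cases.

```bash
cat >> h.py <<'E'
HS={'orange':(8,20,190,130),'red':(0,6,190,110),'yellow':(24,33,170,120),'green':(50,75,140,80),'blue':(100,118,150,100),'cork':(14,23,60,110)}
def mask(c,k):
    h=cv2.cvtColor(c['img'],cv2.COLOR_RGB2HSV);a=HS[k]
    m=cv2.inRange(h,(a[0],a[2],a[3]),(a[1],255,255))
    if k=='red': m|=cv2.inRange(h,(174,a[2],a[3]),(180,255,255))
    return m
def blobs(c,k,amin=40):
    cs=cv2.findContours(mask(c,k),cv2.RETR_EXTERNAL,cv2.CHAIN_APPROX_NONE)[0]
    return sorted([x[:,0,:] for x in cs if cv2.contourArea(x)>amin],key=lambda x:-cv2.contourArea(x.reshape(-1,1,2)))
def rect(c,cn,z):
    p=onz(c,cn,z)[:,:2]; (cx,cy),(w,h),a=cv2.minAreaRect((p*1000).astype(np.float32))
    if w<h: w,h,a=h,w,a+90
    return np.array([cx,cy,w,h,(a+90)%180-90])
E
python3 - <<'E'
from h import *
np.set_printoptions(precision=1,suppress=True)
t=read_camera('top');s=read_camera('scene')
for k in HS:
  for n,c in(('top',t),('scene',s)):
    for b in blobs(c,k,15)[:7]:
        u=b.mean(0); print(k,n,u,cv2.contourArea(b.reshape(-1,1,2)),rect(c,b,.042 if k=='cork' else .04 if k=='orange' else .034))
E
```

```text
orange top [244.9 299. ] 1058.0 [440.5 188.6  98.5  66.8  17.4]
orange top [180.1 239.8] 286.5 [595.2 343.7  66.8  32.3  82. ]
orange scene [391.2 345.3] 356.5 [585.9 336.1  71.6  40.4  80.4]
orange scene [390.4 279.3] 64.0 [443.8 189.8 103.2  66.2  17.7]
red top [103.7 133.5] 9191.5 [913.1 568.6 365.8 247.7 -89.8]
red top [304.9 148.9] 274.0 [820.1  25.3  95.7  23.1  -3.1]
red top [347.3 295.8] 185.5 [436.1 -59.   84.   58.7  10.3]
red top [501.4 136.5] 47.0 [ 824.7 -486.2   33.6   13.    -7.5]
red scene [581.4 138.9] 10751.5 [-528.7   66.  1009.1  484.9   30.1]
red scene [345.6 445.7] 8548.0 [844.2 462.9 283.1 206.2  90. ]
red scene [141.7  27.1] 3071.5 [  346.8 -1423.    590.2   252.3    74. ]
red scene [553.1  93.1] 558.5 [-625.5  -82.5  251.3   79.9   89.8]
red scene [332.9 226. ] 521.0 [443.7 -52.8 100.9  70.3  11.3]
red scene [ 5.2 94.8] 420.0 [  962.7 -1305.1   303.4    63.8    72.6]
red scene [555.3  73.4] 386.0 [-749.7 -142.3  185.    94.    89.6]
yellow top [403.4 288.2] 855.5 [ 446.1 -196.1   87.9   62.1  -27.7]
yellow top [244.7 298.7] 818.5 [442.1 189.8  89.6  57.6  17.
[... 1784 characters left out ...]
677.5 [ 55.6   9.9 193.7  64.3  86.7]
cork top [513.9 249.2] 549.5 [ 526.5 -474.8   81.7   58.3    1.1]
cork top [165.5  90.8] 387.5 [998.  376.8 106.9  50.5  25.2]
cork top [ 14.5 104.5] 308.5 [979.9 780.8 111.8  58.5   0.8]
cork scene [ 72.9 108. ] 20008.5 [  755.6 -1179.2  1645.    485.8    77.9]
cork scene [305.9  27.2] 1784.0 [-168.7 -986.6  396.7  281.    89.1]
cork scene [450.4 187.9] 1120.5 [ 66.8  50.4 226.5 131.8 -48.9]
cork scene [281.2 365.5] 931.5 [827.2 212.1 229.5  28.  -82.7]
cork scene [392.5 277.2] 654.5 [442.8 189.6  95.5  63.7  17.9]
cork scene [199.8  94.8] 565.5 [ 420.5 -828.2  258.3  126.9   56.3]
cork scene [623.7   9.5] 498.5 [-1420.3  -224.4   282.7   146.3    40.6]
```

```bash
python3 - <<'E'
from h import *
np.set_printoptions(precision=1,suppress=True)
t=read_camera('top');s=read_camera('scene')
ht=cv2.cvtColor(t['img'],cv2.COLOR_RGB2HSV);hs=cv2.cvtColor(s['img'],cv2.COLOR_RGB2HSV)
print([ht[p[1],p[0]] for p in((305,218),(290,235),(252,224),(293,278),(349,281),(342,283),(391,246),(393,248))],[hs[p[1],p[0]] for p in((300,270),(310,275),(335,297))])
def two(n,k,lo,hi,g1,g2):
    HS[k]=(lo[0],hi[0],lo[1],lo[2]);r=[]
    for c,g in((t,g1),(s,g2)):
        b=min(blobs(c,k,15),key=lambda x:np.hypot(*(x.mean(0)-g))); M=cv2.moments(b.reshape(-1,1,2)); r.append((c,np.array([M['m10'],M['m01']])/M['m00'],M['m00'],b))
    X=meet(r[0][0],r[0][1],r[1][0],r[1][1])*1000
    print(n,r[0][1],r[0][2],r[1][1],r[1][2],'X',X,'rect',rect(t,r[0][3],X[2]/1000)); return X
two('cork','cork',(12,40,90),(24,0,0),(305,225),(304,272))
two('fin','red',(0,150,60),(7,0,0),(252,223),(335,298))
y1=two('y1','yellow',(24,150,100),(33,0,0),(342,251),(304,247));y2=two('y2','yellow',(24,150,100),(33,0,0),(339,201),(266,269))
g1=two('g1','green',(45,100,50),(75,0,0),(393,247),(277,220));g2=two('g2','green',(45,100,50),(75,0,0),(390,199),(240,240))
d=(y1+y2-g1-g2)/2;print('load',(y1+y2)/2,'stow',(g1+g2)/2,'len',np.linalg.norm(d),'ang',np.degrees(np.arctan2(d[1],d[0])))
two('socket','orange',(8,190,130),(33,0,0),(245,299),(392,278))
two('green','green',(45,100,50),(75,0,0),(293,289),(359,255))
two('red','red',(0,150,60),(7,0,0),(348,295),(334,225))
two('yellow','yellow',(24,150,100),(33,0,0),(404,288),(303,198))
two('blue','blue',(100,150,80),(118,0,0),(457,293),(282,173))
two('chock','orange',(6,170,90),(22,0,0),(180,240),(391,345))
E
```

```text
[array([ 26, 109, 247], dtype=uint8), array([ 25, 114, 247], dtype=uint8), array([  3, 186, 227], dtype=uint8), array([ 46,  52, 232], dtype=uint8), array([  4, 192, 247], dtype=uint8), array([  5, 191, 247], dtype=uint8), array([ 64, 133, 237], dtype=uint8), array([ 64, 134, 238], dtype=uint8)] [array([ 22, 139, 252], dtype=uint8), array([ 25, 126, 255], dtype=uint8), array([  3, 201, 233], dtype=uint8)]
cork [306.6 225. ] 1336.5 [313.6 285.9] 7789.0 X [615.5  44.   -3.3] rect [628.4  32.1 122.6  92.7  87.5]
fin [252.3 223. ] 57.0 [334.7 298.3] 132.0 X [620.2 161.7  69.7] rect [620.2 162.6  29.2  15.   86.9]
y1 [341.8 251. ] 98.5 [303.8 247. ] 53.0 X [551.3 -54.4  12.9] rect [550.7 -53.1  32.7  20.4  86.8]
y2 [339.4 200.6] 86.0 [265.9 269. ] 68.5 X [681.8 -56.4  13.8] rect [682.1 -56.7  33.3  18.6  86.9]
g1 [393.4 248.7] 92.0 [278.  220.2] 50.5 X [ 549.4 -183.6   12.7] rect [ 548.6 -183.8   33.1   20.5   86.9]
g2 [390.  198.7] 78.0 [240.5 240.7] 63.0 X [ 680.3 -186.3   11.5] rect [ 681.1 -186.4   31.2   18.7   86.9]
load [616.6 -55.4  13.4] stow [ 614.9 -184.9   12.1] len 129.5279242460262 ang 89.26452343860575
socket [244.9 299.2] 1057.5 [392.2 277.8] 733.0 X [441.  188.7  34.9] rect [441.5 189.4  99.6  66.7  17.8]
green [292.6 289.4] 842.5 [358.1 256.9] 625.0 X [459.8  73.1  23.9] rect [460.   73.2  88.1  61.4  15.8]
red [347.5 295.4] 875.0 [333.8 225.4] 601.5 X [437.6 -59.9  22.3] rect [437.8 -59.8  88.9  63.4  10.9]
yellow [403.7 288.1] 871.5 [302.5 197. ] 370.5 X [ 446.6 -197.1   35.1] rect [ 446.3 -196.4   88.8   62.7  -27.9]
blue [457.3 292.9] 781.0 [281.9 171.6] 309.0 X [ 428.1 -327.1   33.6] rect [ 427.4 -326.1   84.3   59.6   -0.1]
chock [180.1 239.9] 308.5 [391.2 345.5] 374.0 X [592.  340.5  52.1] rect [591.9 340.6  67.9  33.7  80.4]
```

```bash
cat >> h.py <<'E'
def yawR(a):
    a=np.radians(a);x=np.array([np.cos(a),np.sin(a),0]);z=np.array([0,0,-1.]);return np.c_[x,np.cross(z,x),z]
def go(p,yaw,P0=None,R0=None):
    """shift (m) and turn (deg) in tool axes; p in mm"""
    o=get_obs();q=o['tool_rot']
    if P0 is None: P0=np.array(o['eef_pos'])*1000
    if R0 is None: R0=R.from_quat([q[1],q[2],q[3],q[0]]).as_matrix()
    else: R0=yawR(R0)
    d=R0.T@(np.array(p)-P0);w=np.degrees(R.from_matrix(R0.T@yawR(yaw)).as_rotvec())
    x=R0[:,0];print('to',p,yaw,'shift',np.round(d/1000,4),'turn',np.round(w,2),'rows>=',round(max(np.linalg.norm(d)/50,np.linalg.norm(w)/8.59),1))
E
python3 -c "
from h import *
go([620,162,200],89.2)"
```

```text
to [620, 162, 200] 89.2 shift [-0.5551 -0.3546  0.0312] turn [-2.000e-02  2.000e-02  7.546e+01] rows>= 13.2
```

Emit:
{"api": "arm_command", "payload": {"commands": [-0.555,-0.355,0,0,0,75.5,0.6,-0.555,-0.355,0,0,0,75.5,0.6,-0.555,-0.355,0,0,0,75.5,0.6,-0.555,-0.355,0,0,0,75.5,0.6,-0.555,-0.355,0,0,0,75.5,0.6,-0.555,-0.355,0,0,0,75.5,0.6,-0.555,-0.355,0,0,0,75.5,0.6,-0.555,-0.355,0,0,0,75.5,0.6], "force": 40}}

```text
t: 1.15
eef_pos: [0.4476, 0.3524, 0.2317]
tool_rot: [-0.0, 0.672, 0.741, 0.0]
contact_force: [0.7, 0.7, 0.0]
gripper_width: 0.602
grasp_force: 0.0
```

```bash
python3 -c "
from h import *
print(get_obs()['q'],get_obs()['eef_pos']);go([620,162,200],89.2)"
```

```text
[-1.0831568   0.31385567  0.38265655  1.83338815 -0.13618816  1.01915731
 -0.54883062] [0.44758036 0.35236525 0.23165251]
to [620, 162, 200] 89.2 shift [-0.2062  0.1531  0.0316] turn [ 0.02 -0.04  6.36] rows>= 5.2
```

Emit:
{"api": "arm_command", "payload": {"commands": [-0.206,0.153,0.032,0,0,6.4,0.6,-0.206,0.153,0.032,0,0,6.4,0.6,-0.206,0.153,0.032,0,0,6.4,0.6,-0.206,0.153,0.032,0,0,6.4,0.6,-0.206,0.153,0.032,0,0,6.4,0.6,-0.206,0.153,0.032,0,0,6.4,0.6,-0.206,0.153,0.032,0,0,6.4,0.6]}}

```text
t: 1.85
eef_pos: [0.6209, 0.1621, 0.199]
tool_rot: [0.0, 0.712, 0.702, -0.0]
contact_force: [-0.2, 0.2, -0.3]
gripper_width: 0.604
grasp_force: 0.0
```

```bash
python3 -c "
from h import *
np.set_printoptions(precision=1,suppress=True)
c=snap('wrist','w1.png');o=get_obs();print(np.array(o['eef_pos'])*1000,o['q'])
HS['red']=(0,7,150,60)
for b in blobs(c,'red',60): print(b.mean(0),rect(c,b,.09))"
```

```text
[619.8 164.6 199. ] [-0.7  0.5  0.5  1.7 -0.2  1.  -0.2]
[551.4 344. ] [778.9  77.3  86.2  23.3  -4.1]
[320.9 224.9] [620.8 164.9  32.3  12.5  89.3]
[161.  454.5] [497.1 -15.2  22.3  10.3  11.5]
```

View pics/w1.png

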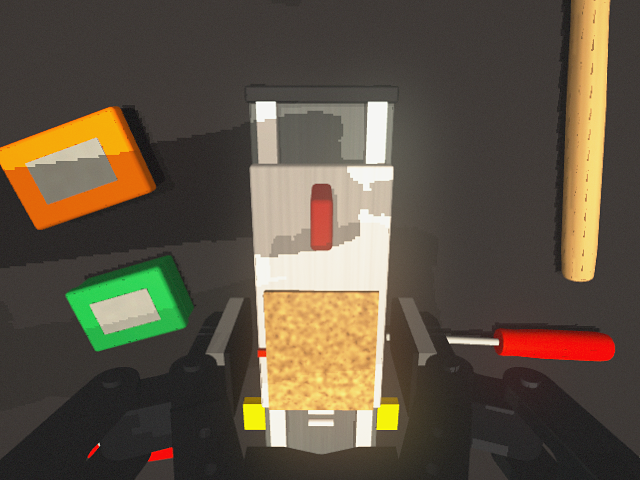

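The wrist view shows the fin at (321,217), the cork pad spanning (264–379, 291–409), and the yellow tabs at about row 414. The rail is aligned with the tool.

Emit:
{"api": "arm_command", "payload": {"commands": [0.003,0,0.05,0,0,0,0.6,0.003,0,0.1,0,0,0,0.6,0.003,0,0.145,0,0,0,0.6,0.003,0,0.145,0,0,0,0.6,0.003,0,0.145,0,0,0,0,0.003,0,0.145,0,0,0,0,0.003,0,0.145,0,0,0,0,0.003,0,0.145,0,0,0,0], "force": 60}}

```text
t: 2.7
eef_pos: [0.6213, 0.1689, 0.0576]
tool_rot: [0.0, 0.71, 0.704, 0.002]
contact_force: [-1.9, 0.5, 6.8]
gripper_width: 0.152
grasp_force: 59.2
```

```bash
cat >> h.py <<'E'
def carrier():
    """pad via red fin & cork in top view"""
    np.set_printoptions(precision=1,suppress=True)
    t=read_camera('top');HS['red']=(0,7,150,60);HS['cork']=(12,28,70,90)
    for b in blobs(t,'red',30):
        r=rect(t,b,.085)
        if abs(r[0]-620)<25 : print('fin',r)
    for b in blobs(t,'cork',400):
        r=rect(t,b,.042)
        if abs(r[0]-620)<40: print('cork',r)
    o=get_obs();print('tcp',np.array(o['eef_pos'])*1000,o['gripper_width'],o['grasp_force'],np.array(o['contact_force']))
E
python3 -c "
from h import *
carrier()"
```

```text
cork [616.6  34.7 113.4  88.8  89.1]
tcp [621.4 168.9  57.7] 0.15479589406256394 59.200363755226135 [-1.7 -0.   5.6]
```

Emit:
{"api": "arm_command", "payload": {"commands": [-0.02,0,0,0,0,0,0,-0.04,0,0,0,0,0,0,-0.06,0,0,0,0,0,0,-0.075,0,0,0,0,0,0,-0.083,0,0,0,0,0,0,-0.088,0,0,0,0,0,0,-0.09,0,0,0,0,0,0,-0.09,0,0,0,0,0,0]}}

```text
t: 3.55
eef_pos: [0.62, 0.0774, 0.0576]
tool_rot: [0.0, 0.711, 0.704, 0.001]
contact_force: [-5.6, -0.9, 9.0]
gripper_width: 0.153
grasp_force: 59.6
```

```bash
python3 -c "
from h import *
carrier();print(get_obs()['tool_rot'])
c=snap('wrist','w2.png')"
```

```text
cork [614.4 -56.9 113.9  89.4  86.9]
tcp [619.9  77.4  57.6] 0.15088197779523146 59.60878551006317 [-4.2 -1.3  8.9]
[0.  0.7 0.7 0. ]
```

View pics/w2.png

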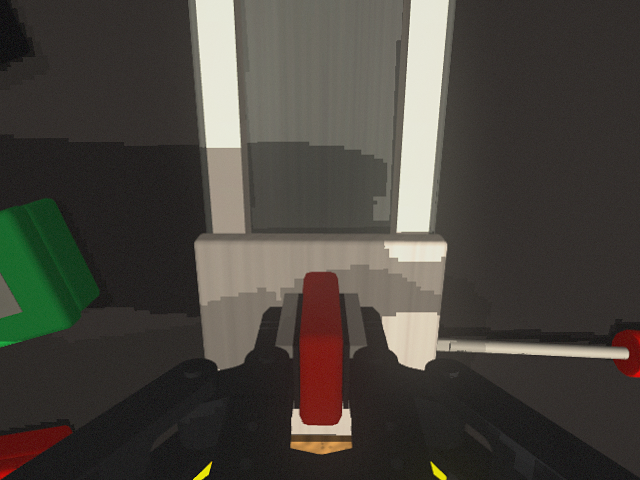

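Fin gripped; the carrier has moved about 91 mm. I'll release it, rise, and check the detent from above.

Emit:
{"api": "arm_command", "payload": {"commands": [0,0,0,0,0,0,0.6,0,0,0,0,0,0,0.6,0,0,0,0,0,0,0.6,0,0,-0.05,0,0,0,0.6,0,0,-0.1,0,0,0,0.6,0,0,-0.145,0,0,0,0.6,0,0,-0.145,0,0,0,0.6,0,0,-0.145,0,0,0,0.6]}}

```text
t: 4.45
eef_pos: [0.6199, 0.0781, 0.2007]
tool_rot: [0.001, 0.71, 0.704, 0.001]
contact_force: [0.1, 0.9, -0.1]
gripper_width: 0.598
grasp_force: 0.0
```

```bash
python3 -c "
from h import *
carrier()
c=snap('wrist','w3.png');HS['cork']=(10,23,60,60);HS['yellow']=(24,33,190,120);HS['green']=(45,75,100,50)
for k,z in(('red',.09),('cork',.042),('yellow',.013),('green',.013)):
  for b in blobs(c,k,150): print(k,b.mean(0),rect(c,b,z))"
```

```text
cork [616.1 -56.6 114.6  88.1  88.8]
tcp [618.9  78.  199.1] 0.5967951802675379 0.0 [-0.1  0.5 -1.2]
red [114.3 347.2] [476.6  -9.   80.5  52.8  12. ]
red [569.4 258. ] [778.5  57.2  86.1  21.4  -3.9]
red [322.4 238.3] [619.4  73.5  32.3  12.5  89.2]
cork [322.9 361.5] [617.7 -60.2 130.7  90.8  89.1]
cork [61.1 49.4] [447.  190.1  98.5  64.7  17.9]
cork [604.   87.6] [809.5 155.4 120.4  28.3 -82.5]
cork [397.1 351.9] [682.8 -52.8 166.8  30.5  88.1]
cork [337.6 455.3] [ 632.6 -151.7   78.4   19.2    2. ]
cork [255.2 391.5] [560.3 -80.7  89.5  14.2  89.7]
cork [163.2 458.6] [ 471.6 -154.3   28.    23.8   87.1]
yellow [158.3 471.2] [ 453.9 -200.8   34.4   17.3  -24.4]
yellow [254.6 340.9] [558.8 -50.5  29.9   6.3  86.9]
green [116.4 206.3] [455.7  71.6  99.9  61.6  16.1]
green [254.6 441.5] [ 552.5 -164.1   20.    17.2   -0.2]
green [384.9 441.3] [ 679.3 -163.7   19.6   12.3   -0.5]
```

View pics/w3.png

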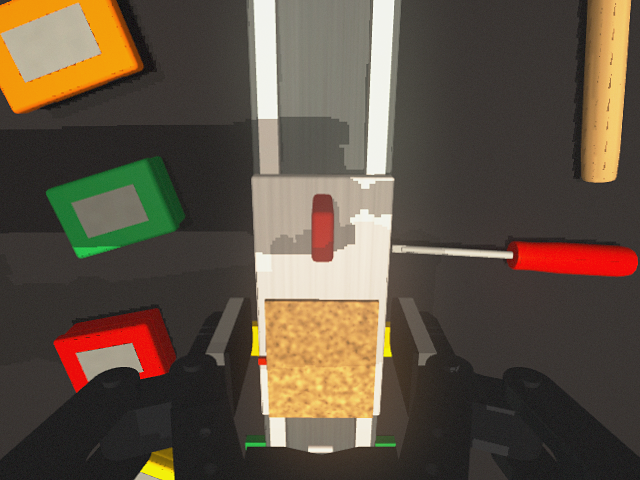

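Pad edges are at rows 300 and 417, and the left yellow tab spans rows 325–357. I'll compare the two in metric terms.

```bash
python3 -c "
from h import *
np.set_printoptions(precision=1,suppress=True)
im=cv2.imread('pics/w3.png');c=read_camera('wrist')
p=onz(c,[(322,300),(322,417)],.042)*1000;print('pad',p,p.mean(0))
for z in(.0,.006,.012,.018): print(z,(onz(c,[(255,325),(255,357)],z)*1000).mean(0),(onz(c,[(388,325),(388,357)],z)*1000).mean(0))
print('deck edge',onz(c,[(322,176)],.038)*1000, 'pointer',onz(c,[(262,361)],.036)*1000)
print([im[y,322].tolist() for y in(296,298,300,302,414,416,418,420)])
print([im[y,256].tolist() for y in(321,323,325,327,355,357,359)],[im[y,388].tolist() for y in(321,323,325,327,355,357,359)])
t=snap('top')
HS['yellow']=(24,33,150,100)
for b in blobs(t,'yellow',30): print(b.mean(0),rect(t,b,.012))
"
```

```text
pad [[ 618.2    4.6   42. ]
 [ 617.5 -107.8   42. ]] [617.8 -51.6  42. ]
0.0 [556.1 -59.1   0. ] [678.5 -59.8   0. ]
0.006 [557.3 -55.2   6. ] [677.4 -55.9   6. ]
0.012 [558.4 -51.4  12. ] [676.4 -52.1  12. ]
0.018 [559.5 -47.5  18. ] [675.3 -48.2  18. ]
deck edge [[618.9 101.2  38. ]] pointer [[567.6 -55.1  36. ]]
[[214, 230, 239], [219, 234, 243], [59, 83, 108], [87, 146, 202], [84, 160, 219], [74, 140, 195], [106, 119, 131], [108, 123, 132]]
[[28, 93, 118], [22, 102, 130], [24, 97, 126], [7, 227, 246], [6, 174, 209], [58, 60, 72], [54, 63, 75]] [[56, 86, 106], [39, 107, 135], [44, 107, 137], [7, 196, 231], [9, 246, 248], [61, 82, 96], [56, 71, 86]]
[403.7 288.2] [ 449.1 -200.7   90.2   63.9  -27.7]
[516.4 247.7] [ 535.4 -493.8   71.    37.3    3.4]
[341.9 250.5] [552.1 -53.3  32.8  23.   86.8]
[178.7 238.7] [604.9 354.2  48.9  16.4  82.9]
[234.  290.4] [463.2 211.9  44.5  32.6  16.8]
[339.1 199.4] [685.3 -57.   33.4  13.3  86.9]
```

```bash
python3 -c "
from h import *
go([441,189,200],17.6); go([441,189,200],50)"
```

```text
to [441, 189, 200] 17.6 shift [ 0.1097 -0.1781 -0.0019] turn [-0.11  0.14 71.91] rows>= 8.4
to [441, 189, 200] 50 shift [ 0.1097 -0.1781 -0.0019] turn [-0.14  0.1  39.51] rows>= 4.6
```

Emit:
{"api": "arm_command", "payload": {"commands": [0.11,-0.178,0,0,0,65,1,0.11,-0.178,0,0,0,65,1,0.11,-0.178,0,0,0,65,1,0.11,-0.178,0,0,0,65,1,0.11,-0.178,0,0,0,65,1,0.11,-0.178,0,0,0,65,1,0.11,-0.178,0,0,0,65,1,0.11,-0.178,0,0,0,65,1]}}

```text
t: 5.45
eef_pos: [0.4413, 0.1893, 0.1984]
tool_rot: [0.0, 0.978, 0.21, -0.001]
contact_force: [0.1, -0.9, 1.1]
gripper_width: 1.004
grasp_force: 0.0
```

Emit:
{"api": "arm_command", "payload": {"commands": [0,0,0,0,0,7,1,0,0,0,0,0,7,1,0,0,0,0,0,7,1]}}

```text
t: 5.75
eef_pos: [0.4417, 0.1891, 0.1987]
tool_rot: [0.0, 0.988, 0.154, -0.001]
contact_force: [-0.2, -0.2, -1.1]
gripper_width: 1.0
grasp_force: 0.0
```

```bash
python3 -c "
from h import *
np.set_printoptions(precision=1,suppress=True)
c=snap('wrist','w4.png');t=read_camera('top');o=get_obs();print(np.array(o['eef_pos'])*1000,o['tool_rot'],o['q'])
HS['orange']=(8,24,150,60)
for b in blobs(c,'orange',800): print('w',b.mean(0),rect(c,b,.04))
for b in blobs(t,'orange',800): print('t',b.mean(0),rect(t,b,.04))
"
```

```text
[441.9 189.2 199. ] [ 0.   1.   0.2 -0. ] [-1.1  0.2  0.7  2.1 -0.2  0.9 -1.6]
w [319.5 199.4] [443.8 191.6  95.7  63.9  17.7]
```

View pics/w4.png

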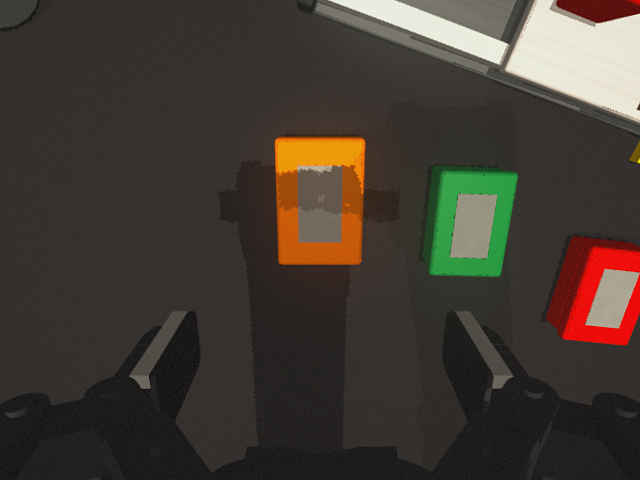

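The wrist view has the socket case at (320,200), measuring 95.7×63.9 at 17.7°, so the grasp is clear on both sides. I'm descending.

Emit:
{"api": "arm_command", "payload": {"commands": [0.0025,-0.0017,0.05,0,0,0,1,0.0025,-0.0017,0.1,0,0,0,1,0.0025,-0.0017,0.145,0,0,0,1,0.0025,-0.0017,0.175,0,0,0,1,0.0025,-0.0017,0.195,0,0,0,1,0.0025,-0.0017,0.195,0,0,0,1,0.0025,-0.0017,0.195,0,0,0,1], "force": 60}}

```text
t: 6.55
eef_pos: [0.4442, 0.1915, 0.0045]
tool_rot: [0.0, 0.988, 0.152, -0.0]
contact_force: [0.4, -0.6, -0.2]
gripper_width: 1.0
grasp_force: 0.0
```

Emit:
{"api": "arm_command", "payload": {"commands": [0,0,0,0,0,0,0,0,0,0,0,0,0,0,0,0,0,0,0,0,0,0,0,0,0,0,0,0,0,0,0,0,0,0,0,0,0,0,0,0,0,0]}}

```text
t: 7.15
eef_pos: [0.445, 0.1922, 0.0058]
tool_rot: [-0.001, 0.988, 0.152, 0.001]
contact_force: [0.0, -1.1, 5.6]
gripper_width: 0.738
grasp_force: 65.3
```

Emit:
{"api": "arm_command", "payload": {"commands": [0,0,-0.03,0,0,0,0,0,0,-0.06,0,0,0,0,0,0,-0.1,0,0,0,0,0,0,-0.14,0,0,0,0,0,0,-0.15,0,0,0,0,0,0,-0.15,0,0,0,0]}}

```text
t: 7.75
eef_pos: [0.4445, 0.1926, 0.1558]
tool_rot: [-0.001, 0.988, 0.153, 0.002]
contact_force: [-0.7, -0.2, -4.1]
gripper_width: 0.734
grasp_force: 69.8
```

```bash
python3 -c "
from h import *
np.set_printoptions(precision=1,suppress=True)
go([618,-51.6,155],89.2)
c=snap('wrist','w5.png')
t=read_camera('top')
HS['orange']=(8,24,150,60)
for b in blobs(c,'orange',800): print('w',b.mean(0),rect(c,b,.19))
"
```

```text
to [618, -51.6, 155] 89.2 shift [0.1 0.3 0. ] turn [  0.   -0.3 -71.6] rows>= 8.3
w [322.8 302.6] [453.6 196.4  87.9  62.   17.7]
```

```bash
sed -i 's/x=R0\[:,0\];print(/np.set_printoptions(precision=4,suppress=True);print(/' h.py; python3 -c "
from h import *
go([618,-51.6,120],89.2)"
```

```text
to [618, -51.6, 120] 89.2 shift [0.0937 0.2848 0.0331] turn [ -0.07   0.06 -71.65] rows>= 8.3
```

Emit:
{"api": "arm_command", "payload": {"commands": [0.01,0.035,0,0,0,-8,0,0.022,0.07,0,0,0,-16,0,0.035,0.105,0,0,0,-24,0,0.046,0.14,0,0,0,-32,0,0.058,0.175,0,0,0,-40,0,0.07,0.21,0,0,0,-48,0,0.08,0.245,0,0,0,-56,0,0.09,0.275,0.01,0,0,-64,0]}}

```text
t: 8.65
eef_pos: [0.6127, -0.0457, 0.1424]
tool_rot: [-0.001, 0.756, 0.654, -0.001]
contact_force: [0.4, -0.5, -3.7]
gripper_width: 0.74
grasp_force: 69.5
```

```bash
python3 -c "
from h import *
go([618,-51.6,80],89.2);go([618,-51.6,48],89.2)"
```

```text
to [618, -51.6, 80] 89.2 shift [-0.005   0.0062  0.0624] turn [-0.11  0.01 -7.44] rows>= 1.3
to [618, -51.6, 48] 89.2 shift [-0.005   0.0063  0.0944] turn [-0.11  0.01 -7.44] rows>= 1.9
```

Emit:
{"api": "arm_command", "payload": {"commands": [-0.006,0.007,0.02,0,0,-7.6,0,-0.006,0.007,0.04,0,0,-7.6,0,-0.006,0.007,0.06,0,0,-7.6,0,-0.006,0.007,0.07,0,0,-7.6,0,-0.006,0.007,0.07,0,0,-7.6,0,-0.006,0.007,0.07,0,0,-7.6,0]}}

```text
t: 9.25
eef_pos: [0.6183, -0.0505, 0.0738]
tool_rot: [-0.0, 0.713, 0.702, -0.0]
contact_force: [0.9, -0.8, -2.1]
gripper_width: 0.739
grasp_force: 69.4
```

```bash
python3 -c "
from h import *
go([618,-51.6,48],89.2);print(get_obs()['eef_pos'])
np.set_printoptions(precision=1,suppress=True)
t=snap('top','t2.png');HS['orange']=(5,24,150,60)
for b in blobs(t,'orange',100):print(b.mean(0),rect(t,b,.108))
w=snap('wrist')
for b in blobs(w,'orange',100):print(b.mean(0),rect(w,b,.108))
"
```

```text
to [618, -51.6, 48] 89.2 shift [-0.0011 -0.0002  0.0258] turn [-0.06  0.01 -0.1 ] rows>= 0.5
[ 0.6183 -0.0505  0.0738]
[180.4 240. ] [578.3 326.9  66.7  33.6  81.6]
[634.3 275.8] [ 436.6 -717.5   82.1   30.5  -10.4]
[511.3 252.2] [ 509.7 -438.9   71.    53.5   25.5]
[321.8 296.2] [622.  -37.4  94.3  68.9  88.7]
[190.9 258. ] [583.7 -12.4  17.7   7.7  89.2]
[ 11.4 424.1] [518.8 -68.5  18.1   6.1  42.3]
[123.6 469.6] [552.9 -87.   10.8   2.1  60.8]
```

Emit:
{"api": "arm_command", "payload": {"commands": [-0.001,0,0.01,0,0,0,0,-0.001,0,0.018,0,0,0,0,-0.001,0,0.023,0,0,0,0,-0.001,0,0.026,0,0,0,0,-0.001,0,0.026,0,0,0,0]}}

```text
t: 9.85
eef_pos: [0.6184, -0.0516, 0.0482]
tool_rot: [-0.0, 0.713, 0.701, -0.0]
contact_force: [-0.3, 0.3, -3.5]
gripper_width: 0.739
grasp_force: 69.5
```

Emit:
{"api": "arm_command", "payload": {"commands": [0,0,0.001,0,0,0,0,0,0,0.002,0,0,0,0,0,0,0.002,0,0,0,0]}}

```text
t: 10.15
eef_pos: [0.6187, -0.0517, 0.0479]
tool_rot: [-0.0, 0.713, 0.701, 0.0]
contact_force: [-4.8, -0.8, 11.2]
gripper_width: 0.739
grasp_force: 71.4
```

Contact at TCP z≈48. Releasing and rising to look.

Emit:
{"api": "arm_command", "payload": {"commands": [0,0,0,0,0,0,1,0,0,0,0,0,0,1,0,0,0,0,0,0,1,0,0,0,0,0,0,1,0,0,-0.03,0,0,0,1,0,0,-0.08,0,0,0,1,0,0,-0.13,0,0,0,1,0,0,-0.16,0,0,0,1]}}

```text
t: 10.95
eef_pos: [0.6199, -0.052, 0.2103]
tool_rot: [0.002, 0.713, 0.701, 0.002]
contact_force: [0.8, 0.2, 0.6]
gripper_width: 1.003
grasp_force: 0.0
```

Emit:
{"api": "arm_command", "payload": {"commands": [0.09,0,-0.015,0,0,0,1,0.09,0,-0.015,0,0,0,1,0.09,0,-0.015,0,0,0,1,0.09,0,-0.015,0,0,0,1]}}

```text
t: 11.35
eef_pos: [0.6199, 0.0399, 0.2212]
tool_rot: [-0.0, 0.712, 0.703, 0.0]
contact_force: [-0.5, -0.6, 0.3]
gripper_width: 0.996
grasp_force: 0.0
```

```bash
python3 -c "
from h import *
np.set_printoptions(precision=1,suppress=True)
print(np.array(get_obs()['eef_pos'])*1000)
w=snap('wrist','w6.png');HS['orange']=(5,24,150,60)
for b in blobs(w,'orange',800):print(b.mean(0),rect(w,b,.082))
t=snap('top')
for b in blobs(t,'orange',200):print(b.mean(0),rect(t,b,.082))
"
```

```text
[619.9  39.9 221.2]
[318.9 300.9] [614.6 -40.9 117.1  84.5  89. ]
[349.3 218.3] [614.4 -69.2  67.   64.6  86.9]
[180.4 240. ] [584.4 332.9  68.4  34.5  81.6]
[634.7 275.8] [ 440.8 -735.    86.3   28.7  -10.4]
```

View pics/w6.png

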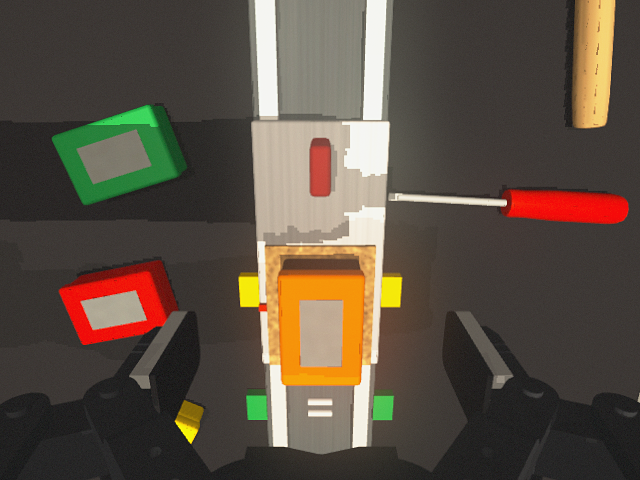

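The case is on the pad. Lid corners are about (280,270), (364,270), (361,385) and (283,385). The pad's far edge is at row 246 and its near edge at row 363, with sides at 265 and 377.

```bash
python3 - <<'E'
from h import *
np.set_printoptions(precision=1,suppress=True)
w=read_camera('wrist');im=cv2.cvtColor(w['img'],cv2.COLOR_RGB2HSV)
HS['orange']=(10,16,215,150)
m=mask(w,'orange');b=blobs(w,'orange',800)[0];print(b.min(0),b.max(0),rect(w,b,.082))
p=onz(w,[(280,270),(364,270),(361,385),(283,385)],.082)*1000;print('lid',p.mean(0),p)
q=onz(w,[(265,246),(377,246),(322,363)],.042)*1000;print('pad',q,[(q[0,0]+q[1,0])/2,(q[0,1]+q[2,1])/2])
print(im[225:275:2,300].tolist());print(im[376:392:2,322].tolist())
E
```

```text
Traceback (most recent call last):
IndexError: list index out of range
```

```bash
python3 - <<'E'
from h import *
np.set_printoptions(precision=1,suppress=True)
w=read_camera('wrist');im=cv2.cvtColor(w['img'],cv2.COLOR_RGB2HSV)
p=onz(w,[(280,270),(364,270),(361,385),(283,385)],.082)*1000;print('lid',p.mean(0),p)
q=onz(w,[(265,246),(377,246),(322,363)],.042)*1000;print('pad',q,[(q[0,0]+q[1,0])/2,(q[0,1]+q[2,1])/2])
print(im[238:276:2,300].tolist());print(im[376:392:2,322].tolist())
E
```

```text
lid [618.8 -53.5  82. ] [[ 589.5   -3.6   82. ]
 [ 649.6   -4.7   82. ]
 [ 648.8 -103.3   82. ]
 [ 587.2 -102.3   82. ]]
pad [[ 574.     0.1   42. ]
 [ 663.8   -1.4   42. ]
 [ 617.9 -110.9   42. ]] [np.float64(618.9066576293312), np.float64(-55.38423023728953)]
[[15, 49, 162], [15, 55, 152], [15, 133, 115], [23, 140, 249], [22, 142, 245], [20, 143, 244], [16, 150, 230], [15, 142, 140], [14, 131, 128], [11, 111, 85], [10, 112, 89], [10, 125, 90], [12, 127, 88], [11, 122, 88], [11, 190, 154], [11, 196, 159], [11, 208, 186], [14, 244, 242], [17, 245, 246]]
[[20, 245, 246], [20, 245, 246], [19, 250, 248], [10, 91, 169], [13, 56, 147], [14, 56, 145], [15, 57, 144], [14, 52, 146]]
```

Lid centre is (618.8,-53.8) and pad centre (618.9,-55.4), so it is square and centred within 2 mm. The green case is next.

```bash
cat >> h.py <<'E'
def case(k,z=.034,near=None):
    c=read_camera('wrist');h=cv2.cvtColor(c['img'],cv2.COLOR_RGB2HSV)
    HS['green']=(45,75,90,50);HS['red']=(0,7,150,60);HS['yellow']=(22,34,150,70);HS['blue']=(98,118,120,50)
    b=min(blobs(c,k,1500),key=lambda b:np.hypot(*(b.mean(0)-(320,210))));np.set_printoptions(precision=1,suppress=True)
    print('box',b.mean(0),rect(c,b,z))
    m=np.zeros(h.shape[:2],np.uint8);cv2.drawContours(m,[b.reshape(-1,1,2)],-1,255,-1);m=cv2.erode(m,np.ones((9,9)))
    l=m&~mask(c,k);l=cv2.morphologyEx(l,cv2.MORPH_OPEN,np.ones((3,3)))
    bb=max(cv2.findContours(l,0,1)[0],key=cv2.contourArea)[:,0,:];r=rect(c,bb,z);print('label',bb.mean(0),r)
    return r
E
python3 -c "
from h import *
go([460,73.2,200],15.8)"
```

```text
to [460, 73.2, 200] 15.8 shift [ 0.0338 -0.1604  0.0211] turn [ 0.    0.06 73.15] rows>= 8.5
```

Emit:
{"api": "arm_command", "payload": {"commands": [0.034,-0.16,0.021,0,0,65,1,0.034,-0.16,0.021,0,0,65,1,0.034,-0.16,0.021,0,0,65,1,0.034,-0.16,0.021,0,0,65,1,0.034,-0.16,0.021,0,0,65,1,0.034,-0.16,0.021,0,0,65,1,0.034,-0.16,0.021,0,0,65,1,0.034,-0.16,0.021,0,0,65,1]}}

```text
t: 12.35
eef_pos: [0.4605, 0.0738, 0.2003]
tool_rot: [0.0, 0.979, 0.205, -0.0]
contact_force: [-0.2, -0.2, -0.4]
gripper_width: 1.0
grasp_force: 0.0
```

Emit:
{"api": "arm_command", "payload": {"commands": [0,0,0,0,0,8,1,0,0,0,0,0,8,1,0,0,0,0,0,8,1]}}

```text
t: 12.65
eef_pos: [0.4605, 0.0743, 0.2002]
tool_rot: [0.0, 0.99, 0.141, -0.0]
contact_force: [1.0, 0.1, 0.4]
gripper_width: 1.001
grasp_force: 0.0
```

```bash
python3 -c "
from h import *
r=case('green');go([r[0],r[1],6],r[4])"
```

```text
box [320.8 199.9] [462.   75.6  85.1  57.7  16. ]
label [320.6 203.2] [460.2  75.1  50.2  28.9  16.6]
to [np.float64(460.2119140625), np.float64(75.14179992675781), 6] 16.636465072631836 shift [-0.0001 -0.0008  0.1942] turn [ 0.    0.01 -0.42] rows>= 3.9
```

Emit:
{"api": "arm_command", "payload": {"commands": [0.0017,-0.0008,0.05,0,0,0,1,0.0017,-0.0008,0.1,0,0,0,1,0.0017,-0.0008,0.145,0,0,0,1,0.0017,-0.0008,0.175,0,0,0,1,0.0017,-0.0008,0.194,0,0,0,1,0.0017,-0.0008,0.194,0,0,0,1,0.0017,-0.0008,0.194,0,0,0,1], "force": 50}}

```text
t: 13.4
eef_pos: [0.4621, 0.0759, 0.0065]
tool_rot: [0.0, 0.99, 0.14, -0.0]
contact_force: [0.4, 0.3, -0.2]
gripper_width: 0.998
grasp_force: 0.0
```

Emit:
{"api": "arm_command", "payload": {"commands": [0,0,0,0,0,0,0,0,0,0,0,0,0,0,0,0,0,0,0,0,0,0,0,0,0,0,0,0,0,0,0,0,0,0,0,0,0,0,0,0,0,0]}}

```text
t: 14.0
eef_pos: [0.4629, 0.0765, 0.0077]
tool_rot: [-0.0, 0.99, 0.14, 0.001]
contact_force: [-1.5, -0.4, 7.1]
gripper_width: 0.666
grasp_force: 52.5
```

Emit:
{"api": "arm_command", "payload": {"commands": [0,0,-0.03,0,0,0,0,0,0,-0.06,0,0,0,0,0,0,-0.1,0,0,0,0,0,0,-0.13,0,0,0,0,0,0,-0.13,0,0,0,0]}}

```text
t: 14.5
eef_pos: [0.4644, 0.077, 0.1402]
tool_rot: [-0.001, 0.99, 0.14, 0.004]
contact_force: [0.5, -0.4, -1.9]
gripper_width: 0.665
grasp_force: 56.0
```

```bash
python3 -c "
from h import *
go([618.8,-51.7,136],89.1)"
```

```text
to [618.8, -51.7, 136] 89.1 shift [0.1126 0.1665 0.0048] turn [  0.2   -0.46 -72.98] rows>= 8.5
```

Emit:
{"api": "arm_command", "payload": {"commands": [0.013,0.02,0,0,0,-8,0,0.027,0.04,0,0,0,-16,0,0.042,0.06,0,0,0,-24,0,0.055,0.08,0,0,0,-32,0,0.07,0.1,0,0,0,-40,0,0.083,0.12,0,0,0,-48,0,0.097,0.14,0,0,0,-56,0,0.112,0.166,0,0,0,-64,0]}}

```text
t: 15.3
eef_pos: [0.6152, -0.0515, 0.135]
tool_rot: [-0.001, 0.763, 0.646, -0.0]
contact_force: [-0.3, 0.6, -1.7]
gripper_width: 0.667
grasp_force: 55.9
```

Emit:
{"api": "arm_command", "payload": {"commands": [0,0,0,0,0,-9,0,0,0,0,0,0,-9,0,0,0,0,0,0,-9,0,0,0,0,0,0,-9,0]}}

```text
t: 15.7
eef_pos: [0.6148, -0.0512, 0.1358]
tool_rot: [-0.001, 0.713, 0.701, -0.0]
contact_force: [-0.2, 0.5, -2.1]
gripper_width: 0.67
grasp_force: 55.9
```

```bash
python3 -c "
from h import *
go([618.8,-51.7,92],89.1);print(get_obs()['tool_rot'])"
```

```text
to [618.8, -51.7, 92] 89.1 shift [-0.0004  0.0041  0.0438] turn [-0.07 -0.03 -0.09] rows>= 0.9
[-0.0006  0.7132  0.7009 -0.0002]
```

Emit:
{"api": "arm_command", "payload": {"commands": [0,0.004,0.02,0,0,0,0,0,0.004,0.035,0,0,0,0,0,0.004,0.042,0,0,0,0,0,0.004,0.044,0,0,0,0,0,0.004,0.0455,0,0,0,0,0,0.004,0.0465,0,0,0,0,0,0.004,0.0465,0,0,0,0]}}

```text
t: 16.4
eef_pos: [0.6198, -0.0523, 0.0902]
tool_rot: [0.0, 0.713, 0.701, 0.0]
contact_force: [-0.4, 0.6, -2.3]
gripper_width: 0.667
grasp_force: 55.9
```

Emit:
{"api": "arm_command", "payload": {"commands": [0,-0.0005,0.001,0,0,0,0,0,-0.0005,0.002,0,0,0,0,0,-0.0005,0.002,0,0,0,0]}}

```text
t: 16.7
eef_pos: [0.6198, -0.0524, 0.0898]
tool_rot: [0.0, 0.713, 0.701, 0.001]
contact_force: [-4.0, -0.7, 10.3]
gripper_width: 0.666
grasp_force: 57.3
```

Emit:
{"api": "arm_command", "payload": {"commands": [0,0,0,0,0,0,1,0,0,0,0,0,0,1,0,0,0,0,0,0,1,0,0,0,0,0,0,1,0,0,-0.03,0,0,0,1,0,0,-0.08,0,0,0,1,0,0,-0.13,0,0,0,1,0,0,-0.13,0,0,0,1]}}

```text
t: 17.5
eef_pos: [0.6234, -0.0531, 0.2253]
tool_rot: [0.004, 0.713, 0.701, 0.005]
contact_force: [0.6, -1.6, -0.3]
gripper_width: 1.002
grasp_force: 0.0
```

Emit:
{"api": "arm_command", "payload": {"commands": [0.09,0,-0.01,0,0,0,1,0.09,0,-0.01,0,0,0,1,0.09,0,-0.01,0,0,0,1,0.09,0,-0.01,0,0,0,1]}}

```text
t: 17.9
eef_pos: [0.6202, 0.0391, 0.2273]
tool_rot: [-0.0, 0.712, 0.703, -0.0]
contact_force: [0.5, -0.4, 1.2]
gripper_width: 1.0
grasp_force: 0.0
```

```bash
python3 -c "
from h import *
r=case('green',.116);go([437.5,-59.8,200],10.9)
snap('wrist','w7.png')"
```

```text
box [321.8 346.7] [619.7 -50.3  87.3  56.6  89.3]
label [321.7 354.9] [619.5 -54.   50.2  29.3  89.4]
to [437.5, -59.8, 200] 10.9 shift [-0.0998 -0.1811  0.0275] turn [-0.    0.07 78.2 ] rows>= 9.1
```

View pics/w7.png

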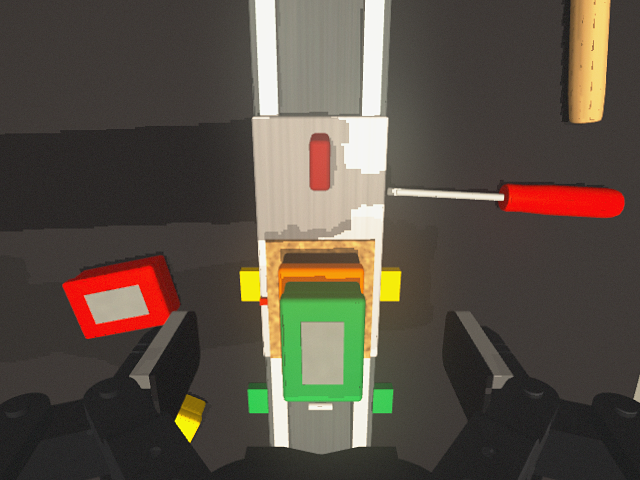

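Green sits at (619.5,-54.0) against the socket at (618.8,-53.8), so it is flush. Red is next.

Emit:
{"api": "arm_command", "payload": {"commands": [-0.1,-0.181,0.02,0,0,68,1,-0.1,-0.181,0.02,0,0,68,1,-0.1,-0.181,0.02,0,0,68,1,-0.1,-0.181,0.02,0,0,68,1,-0.1,-0.181,0.02,0,0,68,1,-0.1,-0.181,0.02,0,0,68,1,-0.1,-0.181,0.02,0,0,68,1,-0.1,-0.181,0.02,0,0,68,1]}}

```text
t: 18.8
eef_pos: [0.4374, -0.0612, 0.2077]
tool_rot: [0.0, 0.984, 0.178, 0.0]
contact_force: [-0.0, 0.0, -0.4]
gripper_width: 1.0
grasp_force: 0.0
```

Emit:
{"api": "arm_command", "payload": {"commands": [0,0,0.007,0,0,10,1,0,0,0.007,0,0,10,1,0,0,0.007,0,0,10,1,0,0,0.007,0,0,10,1]}}

```text
t: 19.2
eef_pos: [0.4379, -0.06, 0.2009]
tool_rot: [0.0, 0.995, 0.098, 0.0]
contact_force: [1.2, -0.5, -0.4]
gripper_width: 1.005
grasp_force: 0.0
```

```bash
python3 -c "
from h import *
r=case('red');print(get_obs()['eef_pos']);go([r[0],r[1],6],r[4])"
```

```text
box [318.7 198.6] [439.8 -57.3  85.   57.9  11.2]
label [318.6 202.2] [437.9 -57.5  50.2  29.   11.5]
[ 0.4 -0.1  0.2]
to [np.float64(437.90850830078125), np.float64(-57.51234436035156), 6] 11.527782440185547 shift [ 0.0004 -0.0023  0.195 ] turn [ 0.   -0.01 -0.35] rows>= 3.9
```

Emit:
{"api": "arm_command", "payload": {"commands": [0.0022,-0.0022,0.05,0,0,0,1,0.0022,-0.0022,0.1,0,0,0,1,0.0022,-0.0022,0.145,0,0,0,1,0.0022,-0.0022,0.175,0,0,0,1,0.0022,-0.0022,0.1945,0,0,0,1,0.0022,-0.0022,0.1945,0,0,0,1,0.0022,-0.0022,0.1945,0,0,0,1], "force": 50}}

```text
t: 19.95
eef_pos: [0.4399, -0.0571, 0.0066]
tool_rot: [0.0, 0.995, 0.097, -0.0]
contact_force: [1.2, -0.2, 0.5]
gripper_width: 1.004
grasp_force: 0.0
```

Emit:
{"api": "arm_command", "payload": {"commands": [0,0,0,0,0,0,0,0,0,0,0,0,0,0,0,0,0,0,0,0,0,0,0,0,0,0,0,0,0,0,0,0,0,0,0,0,0,0,0,0,0,0]}}

```text
t: 20.55
eef_pos: [0.4407, -0.0568, 0.0077]
tool_rot: [-0.0, 0.995, 0.097, 0.001]
contact_force: [-1.0, -0.0, 7.4]
gripper_width: 0.668
grasp_force: 52.2
```

Emit:
{"api": "arm_command", "payload": {"commands": [0,0,-0.03,0,0,0,0,0,0,-0.06,0,0,0,0,0,0,-0.1,0,0,0,0,0,0,-0.14,0,0,0,0,0,0,-0.165,0,0,0,0,0,0,-0.165,0,0,0,0]}}

```text
t: 21.15
eef_pos: [0.4419, -0.0566, 0.1749]
tool_rot: [-0.001, 0.995, 0.097, 0.004]
contact_force: [1.2, -0.7, -2.7]
gripper_width: 0.666
grasp_force: 55.9
```

```bash
python3 -c "
from h import *
go([619,-51.9,170],89.1)"
```

```text
to [619, -51.9, 170] 89.1 shift [0.1746 0.0295 0.0063] turn [  0.28  -0.41 -77.97] rows>= 9.1
```

Emit:
{"api": "arm_command", "payload": {"commands": [0.02,0.003,0,0,0,-8,0,0.042,0.007,0,0,0,-16,0,0.064,0.011,0,0,0,-24,0,0.087,0.015,0,0,0,-32,0,0.11,0.019,0,0,0,-40,0,0.132,0.023,0,0,0,-48,0,0.155,0.026,0,0,0,-56,0,0.1775,0.0295,0,0,0,-64,0]}}

```text
t: 21.95
eef_pos: [0.6194, -0.0513, 0.1697]
tool_rot: [-0.001, 0.791, 0.612, -0.001]
contact_force: [0.3, -0.3, -1.5]
gripper_width: 0.666
grasp_force: 55.7
```

Emit:
{"api": "arm_command", "payload": {"commands": [0,0,0,0,0,-8,0,0,0,0,0,0,-14,0,0,0,0,0,0,-14,0,0,0,0,0,0,-14,0]}}

```text
t: 22.35
eef_pos: [0.6188, -0.0516, 0.1704]
tool_rot: [-0.001, 0.714, 0.7, -0.0]
contact_force: [0.9, -0.5, -1.8]
gripper_width: 0.668
grasp_force: 55.7
```

```bash
python3 -c "
from h import *
go([619.3,-51.9,124],89.1)"
```

```text
to [619.3, -51.9, 124] 89.1 shift [-0.0003  0.0006  0.0464] turn [-0.09 -0.02 -0.17] rows>= 0.9
```

Emit:
{"api": "arm_command", "payload": {"commands": [0,0,0.02,0,0,-0.2,0,0,0,0.035,0,0,-0.2,0,0,0,0.042,0,0,-0.2,0,0,0,0.0445,0,0,-0.2,0,0,0,0.046,0,0,-0.2,0,0,0,0.047,0,0,-0.2,0,0,0,0.048,0,0,-0.2,0,0,0,0.048,0,0,-0.2,0]}}

```text
t: 23.15
eef_pos: [0.6199, -0.0516, 0.1239]
tool_rot: [0.0, 0.711, 0.703, 0.0]
contact_force: [0.1, -0.6, -0.8]
gripper_width: 0.666
grasp_force: 55.8
```

Emit:
{"api": "arm_command", "payload": {"commands": [0,0,0.001,0,0,0,0,0,0,0.001,0,0,0,0]}}

```text
t: 23.35
eef_pos: [0.62, -0.0517, 0.1238]
tool_rot: [0.0, 0.711, 0.703, 0.001]
contact_force: [-2.7, 0.3, 6.9]
gripper_width: 0.664
grasp_force: 56.8
```

Emit:
{"api": "arm_command", "payload": {"commands": [0,0,0,0,0,0,1,0,0,0,0,0,0,1,0,0,0,0,0,0,1,0,0,0,0,0,0,1,0,0,-0.03,0,0,0,1,0,0,-0.08,0,0,0,1,0,0,-0.09,0,0,0,1,0,0,-0.09,0,0,0,1]}}

```text
t: 24.15
eef_pos: [0.621, -0.0518, 0.2147]
tool_rot: [0.002, 0.711, 0.703, 0.002]
contact_force: [0.0, 0.8, 0.2]
gripper_width: 1.006
grasp_force: 0.0
```

```bash
python3 -c "
from h import *
go([446.5,-196.7,200],152.2)"
```

```text
to [446.5, -196.7, 200] 152.2 shift [-0.1471 -0.1728  0.0138] turn [  0.26   0.14 -62.91] rows>= 7.3
```

Emit:
{"api": "arm_command", "payload": {"commands": [-0.145,-0.173,0,0,0,-63,1,-0.145,-0.173,0,0,0,-63,1,-0.145,-0.173,0,0,0,-63,1,-0.145,-0.173,0,0,0,-63,1,-0.145,-0.173,0.013,0,0,-63,1,-0.145,-0.173,0.013,0,0,-63,1,-0.145,-0.173,0.013,0,0,-63,1,-0.145,-0.173,0.013,0,0,-63,1]}}

```text
t: 24.95
eef_pos: [0.4433, -0.1943, 0.1975]
tool_rot: [-0.002, 0.237, 0.971, 0.0]
contact_force: [0.6, -0.5, 0.2]
gripper_width: 1.005
grasp_force: 0.0
```

Emit:
{"api": "arm_command", "payload": {"commands": [0,0,0,0,0,0,1,0,0,0,0,0,0,1]}}

```text
t: 25.15
eef_pos: [0.444, -0.1942, 0.1982]
tool_rot: [-0.001, 0.24, 0.971, 0.0]
contact_force: [0.1, -0.1, -0.0]
gripper_width: 1.005
grasp_force: 0.0
```

```bash
python3 -c "
from h import *
r=case('yellow');print(np.array(get_obs()['eef_pos'])*1000,get_obs()['q']);go([r[0],r[1],6],r[4]+180)"
```

```text
box [320.7 205.8] [ 445.4 -194.2   85.1   57.6  -27.7]
label [320.6 209.2] [ 447.1 -195.    50.2   28.9  -27.5]
[ 444.2 -194.2  198.4] [ 0.2  0.2  0.1  2.  -0.   0.9  1.4]
to [np.float64(447.0863037109375), np.float64(-195.03433227539062), 6] 152.5183334350586 shift [-0.0032  0.0007  0.1924] turn [-0.02 -0.09 -0.29] rows>= 3.8
```

Emit:
{"api": "arm_command", "payload": {"commands": [-0.0012,0.0005,0.05,0,0,0,1,-0.0012,0.0005,0.1,0,0,0,1,-0.0012,0.0005,0.145,0,0,0,1,-0.0012,0.0005,0.175,0,0,0,1,-0.0012,0.0005,0.192,0,0,0,1,-0.0012,0.0005,0.192,0,0,0,1,-0.0012,0.0005,0.192,0,0,0,1], "force": 50}}

```text
t: 25.9
eef_pos: [0.446, -0.1946, 0.0073]
tool_rot: [-0.0, 0.24, 0.971, -0.0]
contact_force: [0.3, 0.8, 1.1]
gripper_width: 1.002
grasp_force: 0.0
```

Emit:
{"api": "arm_command", "payload": {"commands": [0,0,0,0,0,0,0,0,0,0,0,0,0,0,0,0,0,0,0,0,0,0,0,0,0,0,0,0,0,0,0,0,0,0,0,0,0,0,0,0,0,0]}}

```text
t: 26.5
eef_pos: [0.447, -0.1949, 0.0087]
tool_rot: [0.001, 0.239, 0.971, -0.0]
contact_force: [-0.8, 0.3, 5.9]
gripper_width: 0.669
grasp_force: 53.0
```

Emit:
{"api": "arm_command", "payload": {"commands": [0,0,-0.03,0,0,0,0,0,0,-0.06,0,0,0,0,0,0,-0.1,0,0,0,0,0,0,-0.14,0,0,0,0,0,0,-0.18,0,0,0,0,0,0,-0.2,0,0,0,0,0,0,-0.2,0,0,0,0]}}

```text
t: 27.2
eef_pos: [0.4479, -0.1952, 0.2109]
tool_rot: [0.004, 0.24, 0.971, 0.0]
contact_force: [0.9, -0.1, -2.4]
gripper_width: 0.666
grasp_force: 55.5
```

```bash
python3 -c "
from h import *
go([619.5,-51.9,205],89.2)"
```

```text
to [619.5, -51.9, 205] 89.2 shift [-0.0852  0.2067  0.0069] turn [ 0.33  0.3  63.08] rows>= 7.3
```

Emit:
{"api": "arm_command", "payload": {"commands": [-0.01,0.024,0,0,0,8,0,-0.021,0.05,0,0,0,16,0,-0.032,0.076,0,0,0,24,0,-0.043,0.102,0,0,0,32,0,-0.054,0.128,0,0,0,40,0,-0.065,0.155,0,0,0,48,0,-0.076,0.182,0,0,0,56,0,-0.086,0.2075,0,0,0,63,0]}}

```text
t: 28.0
eef_pos: [0.6185, -0.0498, 0.2055]
tool_rot: [-0.001, 0.713, 0.701, -0.001]
contact_force: [0.8, -0.5, -1.1]
gripper_width: 0.665
grasp_force: 55.3
```

Emit:
{"api": "arm_command", "payload": {"commands": [0,0,0,0,0,0,0,0,0,0,0,0,0,0,0,0,0,0,0,0,0]}}

```text
t: 28.3
eef_pos: [0.6173, -0.0519, 0.2062]
tool_rot: [-0.001, 0.711, 0.703, -0.001]
contact_force: [0.0, -0.8, -2.3]
gripper_width: 0.669
grasp_force: 55.3
```

```bash
python3 -c "
from h import *
go([619.7,-51.9,159],89.2);print(get_obs()['eef_pos'])"
```

```text
to [619.7, -51.9, 159] 89.2 shift [0.0001 0.0025 0.0472] turn [-0.13  0.04  0.09] rows>= 0.9
[ 0.6173 -0.0519  0.2062]
```

Emit:
{"api": "arm_command", "payload": {"commands": [0,0.0018,0.02,0,0,0,0,0,0.0018,0.034,0,0,0,0,0,0.0018,0.042,0,0,0,0,0,0.0018,0.0445,0,0,0,0,0,0.0018,0.0455,0,0,0,0,0,0.0018,0.0465,0,0,0,0,0,0.0018,0.0475,0,0,0,0,0,0.0018,0.0475,0,0,0,0]}}

```text
t: 29.1
eef_pos: [0.6206, -0.0508, 0.1601]
tool_rot: [0.0, 0.711, 0.703, 0.0]
contact_force: [-0.6, -0.2, -2.1]
gripper_width: 0.664
grasp_force: 55.4
```

Emit:
{"api": "arm_command", "payload": {"commands": [-0.001,-0.0006,0.0005,0,0,0,0,-0.001,-0.0006,0.0015,0,0,0,0,-0.001,-0.0006,0.0025,0,0,0,0,-0.001,-0.0006,0.0025,0,0,0,0]}}

```text
t: 29.5
eef_pos: [0.62, -0.0521, 0.1587]
tool_rot: [0.0, 0.711, 0.703, 0.0]
contact_force: [-4.6, 1.0, 8.1]
gripper_width: 0.669
grasp_force: 56.6
```

Emit:
{"api": "arm_command", "payload": {"commands": [0,0,0,0,0,0,1,0,0,0,0,0,0,1,0,0,0,0,0,0,1,0,0,0,0,0,0,1,0,0,-0.03,0,0,0,1,0,0,-0.08,0,0,0,1,0,0,-0.09,0,0,0,1,0,0,-0.09,0,0,0,1]}}

```text
t: 30.3
eef_pos: [0.6213, -0.0521, 0.2498]
tool_rot: [0.002, 0.711, 0.703, 0.002]
contact_force: [0.5, 0.3, -0.5]
gripper_width: 0.998
grasp_force: 0.0
```

```bash
python3 -c "
from h import *
go([428,-326.5,200],0)
t=snap('top','t3.png')
for b in blobs(t,'blue',300): print(rect(t,b,.034))
HS['yellow']=(22,34,150,100)
for b in blobs(t,'yellow',300): print(rect(t,b,.184))"
```

```text
to [428, -326.5, 200] 0 shift [-0.2768 -0.1902  0.0488] turn [ 0.22 -0.24 89.29] rows>= 10.4
[ 458.8655 -708.2637  214.6858  186.3482   -0.0929]
[603.2168 713.4987 103.5134  61.0809  89.9312]
[ 427.614  -325.2246   85.3006   61.0853   -0.0293]
[ 501.7746 -418.3409   64.4098   47.6951    1.4788]
```

Emit:
{"api": "arm_command", "payload": {"commands": [-0.275,-0.191,0,0,0,66,1,-0.275,-0.191,0,0,0,66,1,-0.275,-0.191,0,0,0,66,1,-0.275,-0.191,0,0,0,66,1,-0.275,-0.191,0,0,0,66,1,-0.275,-0.191,0,0,0,66,1,-0.275,-0.191,0,0,0,66,1,-0.275,-0.191,0,0,0,66,1]}}

```text
t: 31.15
eef_pos: [0.4202, -0.3288, 0.2459]
tool_rot: [0.0, 0.981, 0.195, -0.002]
contact_force: [0.4, 0.4, -0.4]
gripper_width: 1.007
grasp_force: 0.0
```

Emit:
{"api": "arm_command", "payload": {"commands": [0,0,0.048,0,0,23.3,1,0,0,0.048,0,0,23.3,1,0,0,0.048,0,0,23.3,1,0,0,0.048,0,0,23.3,1,0,0,0.048,0,0,23.3,1]}}

```text
t: 31.65
eef_pos: [0.4249, -0.324, 0.1983]
tool_rot: [-0.0, 1.0, 0.002, -0.001]
contact_force: [-0.1, -0.5, -0.7]
gripper_width: 0.997
grasp_force: 0.0
```

```bash
python3 -c "
from h import *
r=case('blue');print(np.array(get_obs()['eef_pos'])*1000,get_obs()['tool_rot']);go([r[0],r[1],6.5],r[4])"
```

```text
box [324.2 194.7] [ 429.8 -325.6   84.    57.5    0.3]
label [325.9 177.4] [ 436.5 -325.8   65.    50.9    0.2]
[ 425.1 -324.2  198.6] [-0.  1.  0. -0.]
to [np.float64(436.4752197265625), np.float64(-325.8223571777344), 6.5] 0.21864955127239227 shift [0.0116 0.0018 0.1921] turn [-0.02  0.07 -0.06] rows>= 3.8
```

Emit:
{"api": "arm_command", "payload": {"commands": [0.0045,0.0014,0.05,0,0,0,1,0.0045,0.0014,0.1,0,0,0,1,0.0045,0.0014,0.145,0,0,0,1,0.0045,0.0014,0.175,0,0,0,1,0.0045,0.0014,0.192,0,0,0,1,0.0045,0.0014,0.192,0,0,0,1,0.0045,0.0014,0.192,0,0,0,1], "force": 50}}

```text
t: 32.4
eef_pos: [0.43, -0.3262, 0.0076]
tool_rot: [-0.0, 1.0, 0.0, 0.0]
contact_force: [-0.1, -0.1, 0.3]
gripper_width: 0.997
grasp_force: 0.0
```

Emit:
{"api": "arm_command", "payload": {"commands": [0,0,0,0,0,0,0,0,0,0,0,0,0,0,0,0,0,0,0,0,0,0,0,0,0,0,0,0,0,0,0,0,0,0,0,0,0,0,0,0,0,0]}}

```text
t: 33.0
eef_pos: [0.4309, -0.3264, 0.0087]
tool_rot: [0.0, 1.0, 0.0, 0.001]
contact_force: [-0.1, 0.6, 7.3]
gripper_width: 0.67
grasp_force: 53.0
```

Emit:
{"api": "arm_command", "payload": {"commands": [0,0,-0.03,0,0,0,0,0,0,-0.06,0,0,0,0,0,0,-0.1,0,0,0,0,0,0,-0.14,0,0,0,0,0,0,-0.18,0,0,0,0,0,0,-0.21,0,0,0,0,0,0,-0.235,0,0,0,0,0,0,-0.235,0,0,0,0]}}

```text
t: 33.8
eef_pos: [0.4315, -0.3272, 0.2462]
tool_rot: [0.001, 1.0, 0.0, 0.003]
contact_force: [-0.3, 0.1, -1.2]
gripper_width: 0.668
grasp_force: 54.9
```

```bash
python3 -c "
from h import *
go([619.5,-51.9,240],89.2);print(np.array(get_obs()['eef_pos'])*1000)
c=snap('wrist','w8.png')"
```

```text
to [619.5, -51.9, 240] 89.2 shift [ 0.188  -0.2753  0.0068] turn [  0.41  -0.21 -89.2 ] rows>= 10.4
[ 431.4502 -327.16    246.1539]
```

Emit:
{"api": "arm_command", "payload": {"commands": [0.024,-0.034,0,0,0,-8,0,0.048,-0.068,0,0,0,-16,0,0.072,-0.102,0,0,0,-24,0,0.096,-0.137,0,0,0,-32,0,0.12,-0.172,0,0,0,-40,0,0.144,-0.207,0,0,0,-48,0,0.168,-0.242,0,0,0,-56,0,0.1895,-0.276,0,0,0,-64,0]}}

```text
t: 34.65
eef_pos: [0.6194, -0.0479, 0.2406]
tool_rot: [-0.001, 0.846, 0.533, -0.001]
contact_force: [0.2, 0.3, -0.4]
gripper_width: 0.669
grasp_force: 54.8
```

Emit:
{"api": "arm_command", "payload": {"commands": [0,0,0,0,0,-8,0,0,0,0,0,0,-16,0,0,0,0,0,0,-24,0,0,0,0,0,0,-25.2,0,0,0,0,0,0,-25.2,0,0,0,0,0,0,-25.2,0]}}

```text
t: 35.25
eef_pos: [0.6191, -0.05, 0.2417]
tool_rot: [-0.0, 0.713, 0.701, -0.0]
contact_force: [-0.0, 0.3, -1.4]
gripper_width: 0.67
grasp_force: 54.8
```

```bash
python3 -c "
from h import *
go([619.7,-51.9,193],89.2);print(np.array(get_obs()['eef_pos'])*1000)"
```

```text
to [619.7, -51.9, 193] 89.2 shift [-0.0019  0.0007  0.0487] turn [-0.06 -0.01 -0.16] rows>= 1.0
[619.0664 -49.9824 241.6792]
```

Emit:
{"api": "arm_command", "payload": {"commands": [-0.002,0,0.02,0,0,-0.2,0,-0.002,0,0.034,0,0,-0.2,0,-0.002,0,0.042,0,0,-0.2,0,-0.002,0,0.0455,0,0,-0.2,0,-0.002,0,0.047,0,0,-0.2,0,-0.002,0,0.048,0,0,-0.2,0,-0.002,0,0.049,0,0,-0.2,0,-0.002,0,0.049,0,0,-0.2,0]}}

```text
t: 36.05
eef_pos: [0.6196, -0.0519, 0.1936]
tool_rot: [0.0, 0.711, 0.703, 0.0]
contact_force: [1.1, 0.2, -1.8]
gripper_width: 0.671
grasp_force: 54.9
```

Emit:
{"api": "arm_command", "payload": {"commands": [0,0,0.0005,0,0,0,0,0,0,0.001,0,0,0,0,0,0,0.0018,0,0,0,0,0,0,0.0018,0,0,0,0]}}

```text
t: 36.45
eef_pos: [0.6197, -0.0519, 0.1928]
tool_rot: [0.0, 0.711, 0.703, 0.0]
contact_force: [-2.5, 0.0, 6.4]
gripper_width: 0.664
grasp_force: 55.8
```

Emit:
{"api": "arm_command", "payload": {"commands": [0,0,0,0,0,0,1,0,0,0,0,0,0,1,0,0,0,0,0,0,1,0,0,0,0,0,0,1,0,0,-0.03,0,0,0,1,0,0,-0.08,0,0,0,1,0,0,-0.09,0,0,0,1,0,0,-0.09,0,0,0,1]}}

```text
t: 37.25
eef_pos: [0.6209, -0.0521, 0.284]
tool_rot: [0.002, 0.711, 0.703, 0.002]
contact_force: [-0.6, -0.0, -1.2]
gripper_width: 0.999
grasp_force: 0.0
```

Emit:
{"api": "arm_command", "payload": {"commands": [0.05,0,0,0,0,0,1,0.1,0,0,0,0,0,1,0.13,0,0,0,0,0,1,0.13,0,0,0,0,0,1,0.13,0,0,0,0,0,0.6]}}

```text
t: 37.75
eef_pos: [0.62, 0.0785, 0.2797]
tool_rot: [-0.001, 0.71, 0.704, -0.001]
contact_force: [-0.0, -0.5, -0.4]
gripper_width: 0.857
grasp_force: 0.0
```

```bash
python3 -c "
from h import *
np.set_printoptions(precision=1,suppress=True)
c=snap('wrist','w9.png');print(np.array(get_obs()['eef_pos'])*1000)
HS['blue']=(98,122,100,50)
for b in blobs(c,'blue',800): print('blue',b.min(0),b.max(0),rect(c,b,.218))
HS['red']=(0,7,150,60)
for b in blobs(c,'red',300): print('red',b.min(0),b.max(0),rect(c,b,.09))
s=read_camera('scene')['img'][160:360,180:430];cv2.imwrite('pics/s9.png',cv2.resize(s[:,:,::-1],None,fx=3,fy=3,interpolation=cv2.INTER_CUBIC))"
```

```text
[620.2  76.9 280.1]
blue [274 369] [371 449] [619.8 -18.   57.5  57.   89.5]
red [474 214] [580 244] [788.2  51.2  88.8  22.5  -3.9]
red [285 318] [361 343] [620.4 -42.3  68.2  25.3  -1.2]
red [314 186] [329 224] [619.8  72.3  31.6  12.1  89.3]
```

View pics/w9.png

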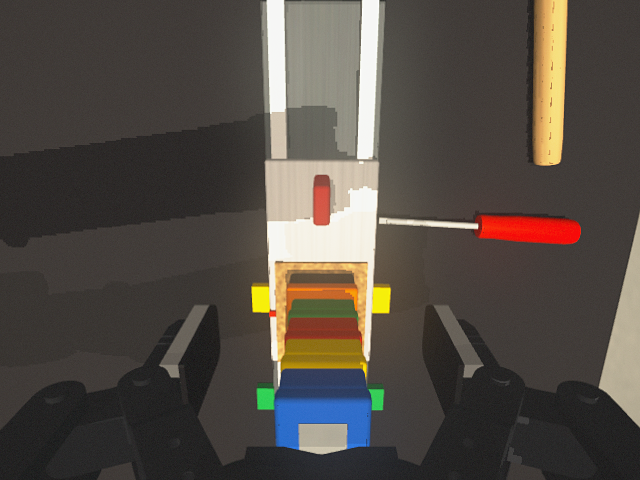

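View pics/s9.png

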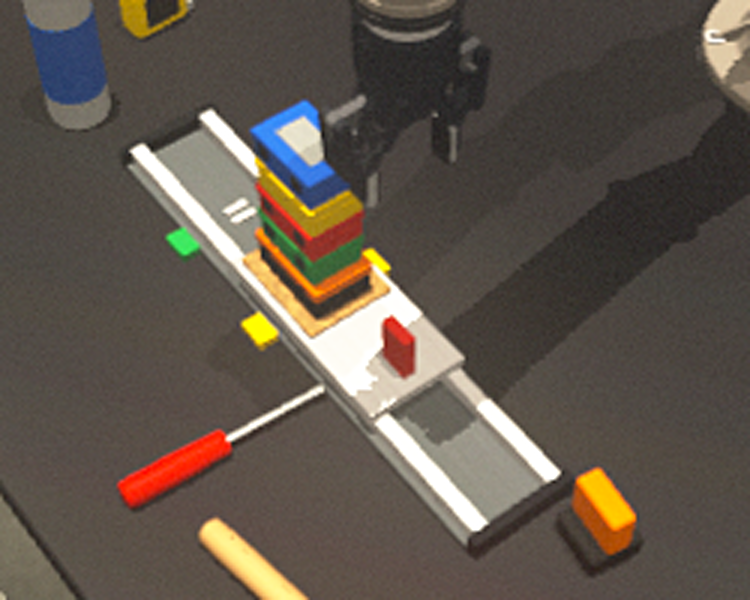

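The column is square and flush: in the scene crop all five cases line up at about (310,230), with the fin clear at (400,345). Next I'll grip the fin.

Emit:
{"api": "arm_command", "payload": {"commands": [0,0,0.04,0,0,0,0.6,0,0,0.08,0,0,0,0.6,0,0,0.12,0,0,0,0.6,0,0,0.16,0,0,0,0.6,0,0,0.2,0,0,0,0.6,0,0,0.223,0,0,0,0.6,0,0,0.223,0,0,0,0.6,0,0,0.223,0,0,0,0.6], "force": 60}}

```text
t: 38.65
eef_pos: [0.6211, 0.0765, 0.0588]
tool_rot: [0.0, 0.712, 0.703, -0.0]
contact_force: [0.3, 0.1, 0.9]
gripper_width: 0.604
grasp_force: 0.0
```

Emit:
{"api": "arm_command", "payload": {"commands": [0,0,0,0,0,0,0,0,0,0,0,0,0,0,0,0,0,0,0,0,0,0,0,0,0,0,0,0,0,0,0,0,0,0,0,0,0,0,0,0,0,0]}}

```text
t: 39.25
eef_pos: [0.6199, 0.0781, 0.0601]
tool_rot: [-0.001, 0.711, 0.703, -0.0]
contact_force: [-6.3, -0.1, 9.2]
gripper_width: 0.153
grasp_force: 59.7
```

Emit:
{"api": "arm_command", "payload": {"commands": [-0.001,0,0,0,0,0,0,-0.003,0,0,0,0,0,0,-0.006,0,0,0,0,0,0,-0.01,0,0,0,0,0,0,-0.015,0,0,0,0,0,0,-0.021,0,0,0,0,0,0,-0.028,0,0,0,0,0,0,-0.035,0,0,0,0,0,0]}}

```text
t: 40.05
eef_pos: [0.6194, 0.0439, 0.0601]
tool_rot: [-0.001, 0.711, 0.703, -0.0]
contact_force: [-7.0, 1.4, 9.8]
gripper_width: 0.151
grasp_force: 59.8
```

Emit:
{"api": "arm_command", "payload": {"commands": [-0.007,0,0,0,0,0,0,-0.014,0,0,0,0,0,0,-0.021,0,0,0,0,0,0,-0.028,0,0,0,0,0,0,-0.035,0,0,0,0,0,0,-0.042,0,0,0,0,0,0,-0.049,0,0,0,0,0,0,-0.056,0,0,0,0,0,0]}}

```text
t: 40.85
eef_pos: [0.6185, -0.0124, 0.06]
tool_rot: [-0.001, 0.711, 0.703, -0.0]
contact_force: [-8.8, 1.9, 11.0]
gripper_width: 0.15
grasp_force: 60.0
```

```bash
python3 -c "
from h import *
np.set_printoptions(precision=2,suppress=True)
o=get_obs();print(np.array(o['eef_pos'])*1000,o['contact_force'],o['grasp_force'])"
```

```text
[618.51 -12.44  60.04] [-8.83  1.88 11.03] 59.965036511421204
```

Emit:
{"api": "arm_command", "payload": {"commands": [-0.007,0,0,0,0,0,0,-0.014,0,0,0,0,0,0,-0.02,0,0,0,0,0,0,-0.026,0,0,0,0,0,0,-0.031,0,0,0,0,0,0,-0.035,-0.0005,0,0,0,0,0,-0.038,-0.0005,0,0,0,0,0,-0.0395,-0.0005,0,0,0,0,0]}}

```text
t: 41.65
eef_pos: [0.6179, -0.0522, 0.0601]
tool_rot: [-0.001, 0.711, 0.703, -0.0]
contact_force: [-7.2, 4.5, 9.2]
gripper_width: 0.153
grasp_force: 59.8
```

Emit:
{"api": "arm_command", "payload": {"commands": [0,0,0,0,0,0,0,0,0,0,0,0,0,0,0,0,0,0,0,0,0]}}

```text
t: 41.95
eef_pos: [0.6179, -0.0522, 0.0601]
tool_rot: [-0.001, 0.711, 0.703, -0.0]
contact_force: [-6.4, 1.4, 9.8]
gripper_width: 0.148
grasp_force: 59.9
```

```bash
python3 -c "
from h import *
np.set_printoptions(precision=2,suppress=True)
o=get_obs();print(np.array(o['eef_pos'])*1000,o['contact_force'],o['grasp_force'])"
```

```text
[617.92 -52.16  60.07] [-6.42  1.36  9.81] 59.87007915973663
```

Emit:
{"api": "arm_command", "payload": {"commands": [0,0,0,0,0,0,0.5,0,0,0,0,0,0,0.5,0,0,0,0,0,0,0.5,0,0,-0.03,0,0,0,0.5,0,0,-0.07,0,0,0,0.5,0,0,-0.1,0,0,0,0.6,0,0,-0.14,0,0,0,0.6,0,0,-0.14,0,0,0,0.6]}}

```text
t: 42.75
eef_pos: [0.6226, -0.0529, 0.2045]
tool_rot: [0.004, 0.711, 0.703, 0.004]
contact_force: [-0.3, 0.7, 0.3]
gripper_width: 0.599
grasp_force: 0.0
```

Emit:
{"api": "arm_command", "payload": {"commands": [0.05,0,0,0,0,0,0.7,0.1,0,0,0,0,0,0.7,0.15,0,0,0,0,0,0.7,0.2,0,0,0,0,0,0.7,0.2,0,0,0,0,0,0.7]}}

```text
t: 43.25
eef_pos: [0.6196, 0.1586, 0.1976]
tool_rot: [-0.002, 0.706, 0.708, 0.001]
contact_force: [1.1, 1.1, 0.5]
gripper_width: 0.697
grasp_force: 0.0
```

```bash
python3 - <<'E'
from h import *
np.set_printoptions(precision=1,suppress=True)
print(np.array(get_obs()['eef_pos'])*1000)
t=read_camera('top');s=read_camera('scene');w=read_camera('wrist');HS['orange']=(6,22,170,90)
for n,c in(('t',t),('s',s),('w',w)):
  for b in blobs(c,'orange',150)[:4]: print(n,b.mean(0),rect(c,b,.07))
HS['red']=(0,7,150,60)
for b in blobs(w,'red',200): print('red',b.mean(0),rect(w,b,.09))
v=np.hstack([w['img'],s['img']]);cv2.imwrite('pics/c1.png',cv2.resize(v[:,:,::-1],(800,300),interpolation=cv2.INTER_AREA))
E
```

```text
[619.6 158.6 197.6]
t [199.6 242.7] [578.2 289.7  65.6  32.4  81. ]
t [390.  223.2] [ 613.8 -185.2   94.5   60.3   86.9]
s [380.7 329.8] [591.3 299.8  71.6  40.4  81.1]
s [257.4 220.2] [ 611.4 -192.1  104.7   69.    89. ]
w [255.6  14.6] [582.9 271.1  28.9  18.3  -0.5]
red [553.5 334.1] [778.7  74.4  86.   22.9  -4.1]
```

View pics/c1.png

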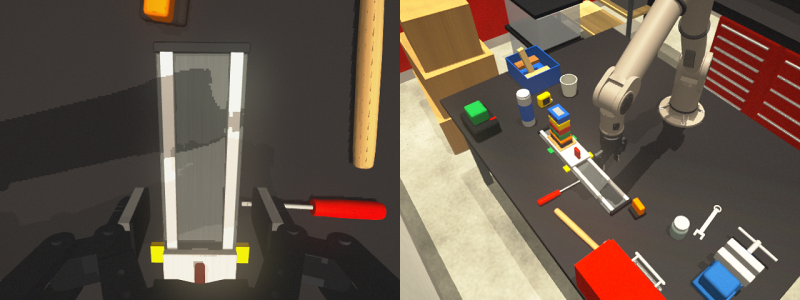

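The chock has been knocked to top-view pixel (200,243), about (587,295) mm. I'm moving above it for a close look.

Emit:
{"api": "arm_command", "payload": {"commands": [0.05,-0.012,0,0,0,4,1,0.1,-0.024,0,0,0,8,1,0.137,-0.033,0,0,0,8,1,0.137,-0.033,0,0,0,8,1,0.137,-0.033,0,0,0,8,1,0.137,-0.033,0,0,0,8,1]}}

```text
t: 44.0
eef_pos: [0.5907, 0.2816, 0.1985]
tool_rot: [0.001, 0.759, 0.651, -0.0]
contact_force: [-0.6, -0.1, -0.6]
gripper_width: 1.003
grasp_force: 0.0
```

```bash
python3 - <<'E'
from h import *
np.set_printoptions(precision=1,suppress=True)
print(np.array(get_obs()['eef_pos'])*1000,get_obs()['tool_rot'])
w=snap('wrist','w11.png');HS['orange']=(6,22,150,60)
for b in blobs(w,'orange',150): print(b.mean(0),b.min(0),b.max(0),rect(w,b,.07))
E
```

```text
[590.7 281.6 198.5] [ 0.   0.8  0.7 -0. ]
[307.  194.9] [288 149] [325 239] [583.7 299.2  60.   24.1  81.4]
```

View pics/w11.png

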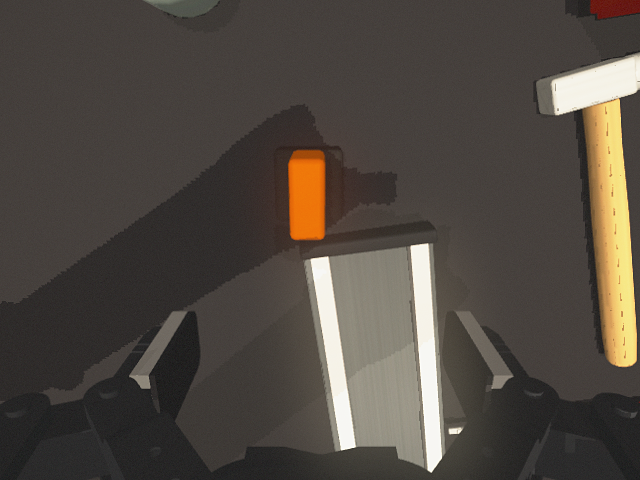

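Emit:
{"api": "arm_command", "payload": {"commands": [0.0138,-0.0092,0.02,0,0,0,1,0.0138,-0.0092,0.06,0,0,0,0.7,0.0138,-0.0092,0.1,0,0,0,0.7,0.0138,-0.0092,0.13,0,0,0,0.7,0.0138,-0.0092,0.15,0,0,0,0.7,0.0138,-0.0092,0.165,0,0,0,0.7,0.0138,-0.0092,0.165,0,0,0,0.7,0.0138,-0.0092,0.165,0,0,0,0.7], "force": 60}}

```text
t: 44.85
eef_pos: [0.5834, 0.2993, 0.0342]
tool_rot: [0.0, 0.759, 0.652, 0.0]
contact_force: [0.2, 0.4, 0.3]
gripper_width: 0.701
grasp_force: 0.0
```

Emit:
{"api": "arm_command", "payload": {"commands": [0,0,0,0,0,0,0,0,0,0,0,0,0,0,0,0,0,0,0,0,0,0,0,0,0,0,0,0,0,0,0,0,0,0,0,0,0,0,0,0,0,0]}}

```text
t: 45.45
eef_pos: [0.5833, 0.3004, 0.0348]
tool_rot: [0.0, 0.758, 0.652, 0.001]
contact_force: [0.5, -0.9, 5.5]
gripper_width: 0.273
grasp_force: 59.2
```

Emit:
{"api": "arm_command", "payload": {"commands": [0,0,-0.03,0,0,0,0,0,0,-0.06,0,0,0,0,0,0,-0.08,0,0,0,0,0,0,-0.08,0,0,0,0]}}

```text
t: 45.85
eef_pos: [0.584, 0.3008, 0.1163]
tool_rot: [0.0, 0.758, 0.652, 0.003]
contact_force: [0.4, 0.1, -4.0]
gripper_width: 0.272
grasp_force: 60.4
```

```bash
python3 - <<'E'
from h import *
go([618,150,112],89.2)
np.set_printoptions(precision=1,suppress=True)
w=snap('wrist','w12.png');HS['orange']=(6,22,150,60);HS['red']=(0,7,150,60)
for b in blobs(w,'orange',150): print(b.mean(0),b.min(0),b.max(0),rect(w,b,.15))
t=read_camera('top')
for b in blobs(t,'red',30):
    r=rect(t,b,.09)
    if abs(r[0]-615)<30: print('fin',r)
E
```

```text
to [618, 150, 112] 89.2 shift [-0.1441  0.0561  0.004 ] turn [ 0.23 -0.18 -7.8 ] rows>= 3.1
[320.8 354.3] [280 254] [361 454] [584.3 305.1  69.4  23.6  81.6]
fin [612.7 -58.9  24.    9.9  86.9]
```

Emit:
{"api": "arm_command", "payload": {"commands": [-0.03,0.009,0,0,0,-1,0,-0.06,0.018,0,0,0,-2,0,-0.095,0.029,0,0,0,-4,0,-0.13,0.04,0,0,0,-6,0,-0.165,0.05,0,0,0,-7.8,0,-0.2,0.061,0,0,0,-7.8,0,-0.233,0.0705,0,0,0,-7.8,0,-0.233,0.0705,0,0,0,-7.8,0]}}

```text
t: 46.75
eef_pos: [0.6163, 0.0508, 0.1114]
tool_rot: [0.001, 0.715, 0.699, -0.003]
contact_force: [-0.6, -0.3, -2.6]
gripper_width: 0.274
grasp_force: 60.2
```

```bash
python3 - <<'E'
from h import *
o=get_obs();print(o['eef_pos'],o['grasp_force'])
go([619,9,60],89.2);go([619,9,44],89.2)
np.set_printoptions(precision=1,suppress=True)
w=snap('wrist','w13.png');HS['orange']=(6,22,150,60)
for b in blobs(w,'orange',150): print(b.mean(0),b.min(0),b.max(0),rect(w,b,.15))
E
```

```text
[0.61634904 0.0507683  0.11143777] 60.203858613967896
to [619, 9, 60] 89.2 shift [-0.0414  0.0038  0.0516] turn [-0.18  0.29 -0.51] rows>= 1.3
to [619, 9, 44] 89.2 shift [-0.0414  0.0038  0.0676] turn [-0.18  0.29 -0.51] rows>= 1.6
[320.7 354.1] [280 254] [361 454] [616.5  58.8  66.6  22.4  89.1]
```

Emit:
{"api": "arm_command", "payload": {"commands": [-0.015,0.002,0.01,0,0,-0.4,0,-0.03,0.003,0.025,0,0,-0.4,0,-0.035,0.003,0.035,0,0,-0.4,0,-0.035,0.003,0.035,0,0,-0.4,0,-0.035,0.003,0.035,0,0,-0.4,0,-0.035,0.003,0.035,0,0,-0.4,0]}}

```text
t: 47.4
eef_pos: [0.6202, 0.0252, 0.0788]
tool_rot: [-0.0, 0.709, 0.705, 0.0]
contact_force: [0.7, -0.0, -3.4]
gripper_width: 0.269
grasp_force: 60.1
```

```bash
python3 - <<'E'
from h import *
o=get_obs();print(o['eef_pos'],o['grasp_force'],o['tool_rot'])
go([619,9,43],89.2)
E
```

```text
[0.62015987 0.02520474 0.07879021] 60.051448345184326 [-4.30453584e-05  7.09137362e-01  7.05070184e-01  4.85115547e-04]
to [619, 9, 43] 89.2 shift [-0.0162 -0.0011  0.0358] turn [ 0.04 -0.04  0.47] rows>= 0.8
```

Emit:
{"api": "arm_command", "payload": {"commands": [-0.008,-0.001,0,0,0,0.4,0,-0.016,-0.001,0,0,0,0.4,0,-0.016,-0.001,0.005,0,0,0.4,0,-0.016,-0.001,0.015,0,0,0.4,0,-0.016,-0.001,0.025,0,0,0.4,0,-0.016,-0.001,0.032,0,0,0.4,0,-0.016,-0.001,0.0345,0,0,0.4,0,-0.016,-0.001,0.0345,0,0,0.4,0]}}

```text
t: 48.2
eef_pos: [0.6184, 0.0082, 0.0435]
tool_rot: [-0.0, 0.712, 0.702, -0.0]
contact_force: [0.0, -1.0, -3.6]
gripper_width: 0.274
grasp_force: 60.4
```

Emit:
{"api": "arm_command", "payload": {"commands": [0,0,0.001,0,0,0,0,0,0,0.002,0,0,0,0,0,0,0.002,0,0,0,0]}}

```text
t: 48.5
eef_pos: [0.6191, 0.0081, 0.0428]
tool_rot: [0.0, 0.712, 0.702, 0.0]
contact_force: [-2.0, -0.0, 4.8]
gripper_width: 0.273
grasp_force: 61.0
```

```bash
python3 - <<'E'
from h import *
np.set_printoptions(precision=2,suppress=True)
o=get_obs();print(o['eef_pos']*1000 if hasattr(o['eef_pos'],'shape') else o['eef_pos'],o['grasp_force'],o['contact_force'])
E
```

```text
[619.09   8.08  42.79] 60.996612310409546 [-2.01 -0.03  4.8 ]
```

Seated on the floor at the expected height (TCP 42.8). Releasing, rising, and backing off to check.

Emit:
{"api": "arm_command", "payload": {"commands": [0,0,0,0,0,0,0.5,0,0,0,0,0,0,0.5,0,0,0,0,0,0,0.5,0,0,-0.03,0,0,0,0.6,0,0,-0.07,0,0,0,0.6,0,0,-0.11,0,0,0,0.6,0,0,-0.15,0,0,0,0.6,0,0,-0.15,0,0,0,0.6]}}

```text
t: 49.3
eef_pos: [0.6225, 0.0079, 0.1983]
tool_rot: [0.003, 0.712, 0.702, 0.004]
contact_force: [0.4, -0.4, 0.4]
gripper_width: 0.595
grasp_force: 0.0
```

Emit:
{"api": "arm_command", "payload": {"commands": [-0.01,-0.03,-0.02,0,0,0,0.6,-0.01,-0.08,-0.02,0,0,0,0.6,-0.01,-0.13,-0.02,0,0,0,0.6,-0.01,-0.13,-0.02,0,0,0,0.6]}}

```text
t: 49.7
eef_pos: [0.4802, -0.0011, 0.2096]
tool_rot: [-0.003, 0.712, 0.702, -0.003]
contact_force: [1.2, -0.3, -1.0]
gripper_width: 0.595
grasp_force: 0.0
```

```bash
python3 - <<'E'
from h import *
t=read_camera('top')['img'][170:280,320:480] if 0 else read_camera('top')['img'][170:280,300:460]
s=read_camera('scene')['img'][160:320,200:380];w=read_camera('wrist')['img']
a=cv2.resize(t,(400,275),interpolation=cv2.INTER_CUBIC);b=cv2.resize(s,(400,300),interpolation=cv2.INTER_CUBIC)
c=cv2.resize(w,(400,300));v=np.vstack([np.hstack([cv2.resize(a,(400,300)),b]),np.hstack([c,np.zeros_like(c)])]);cv2.imwrite('pics/f1.png',v[:,:,::-1])
cv2.imwrite('pics/w14.png',w[:,:,::-1])
E
```

```text
(no output)
```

View pics/f1.png

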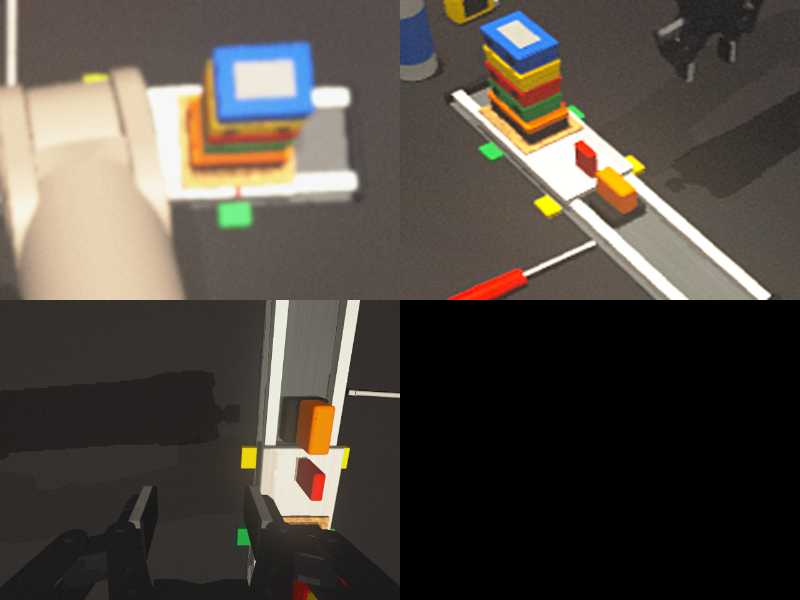

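```bash
python3 - <<'E'
from h import *
w=cv2.imread('pics/w14.png')[150:310,400:570];v=cv2.resize(w,None,fx=3.5,fy=3.5,interpolation=cv2.INTER_CUBIC)
v=np.clip(v.astype(float)*1.6,0,255).astype(np.uint8);cv2.imwrite('pics/f2.png',v)
E
```

```text
(no output)
```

View pics/f2.png

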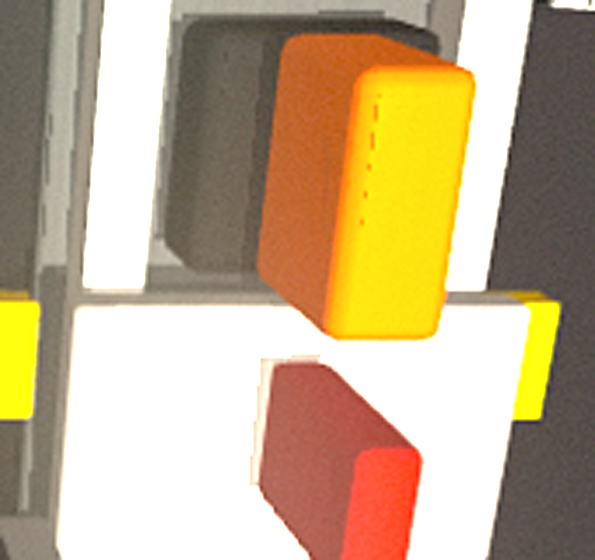

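The crop shows the chock upright between the bars. Its foot edge is at crop row 272 and the deck edge at row 305, a gap of roughly 8 mm. The pointer sits at the green tab. Handing in.

```bash
python3 -c "
from h import *
print(hand_in())"
```

```text
the job is handed in; nothing more can be done
None
```

I handed the job in at about 50 s of robot time. All five cases (socket, green, red, yellow, blue) stand square on the pad, the carrier was slid 130 mm from the yellow detent to the green stowing detent, and the chock is upright in the channel about 8 mm behind the fin end.

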